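# Strip a polishing spindle at the goldsmith's bench

### The job

Slide the square stop collar off the free end of the spindle bar and set it down in the wooden tray; then slide the round felt wheel that was behind it off the same end and set it down in the tray as well, beside the collar. Both should lie still on the tray floor, and neither may be dropped from a height.

Things in the scene. Friction and masses are not known exactly. Their poses are not given: they have to be found in the camera images.
- stand: Fixed dark steel spindle stand. Origin on the bench, under the post. Its x axis points level along the bar towards the free end, z is up. The smooth round steel bar, 12 mm in diameter, has its axis 120 mm above the bench and runs from the post (26 x 30 mm, top 136 mm above the bench) to its plain free end at x = 190 mm. The base plate is 110 x 110 x 16 mm, from x = -75 to 35 mm. Nothing but the collar and the wheel is on the bar.
- collar_centre (a point): Centre of the bore of the stop collar that hangs on the bar nearest its free end: a square steel block 44 x 44 mm, 18 mm thick along the bar, with a plain round 22 mm hole through its middle. It hangs loose, sides upright, its bore centre about 5 mm below the bar's axis and 132 to 162 mm from the stand's origin along its x; 0.13 to 0.25 kg. x axis along the bore, z up as it hangs. An identical spare collar lies flat on the bench: not part of the job.
- wheel_centre (a point): Centre of the bore of the hard felt polishing wheel hanging on the bar between the collar and the post: a rigid round grey disc 56 mm in diameter, 18 mm thick along the bar, with a plain round 22 mm hole in a wooden hub. It hangs loose, its bore centre about 5 mm below the bar's axis and 55 to 85 mm from the stand's origin along its x; 0.04 to 0.085 kg. x axis along the bore. An identical spare wheel lies flat on the bench: not part of the job.
- tray: Fixed open wooden tray, 170 mm along its x, 260 mm along its y (outside), 32 mm high, walls and floor 6 mm thick. Empty at first. Origin at the centre of its underside, on the bench; z is up.
Mind the look-alikes: they are no part of the job. What is shaped like the part that bears wheel_centre but orange is not meant.

How it is judged:
By the outcome, as a careful person would: the job done as asked, in the order asked, and still so for the second after the job is handed in, with the robot touching nothing.
It also fails if it takes over 64 s, if anything falls off the work surface, if the arm or the gripper's body presses on something with over 40 N, if the wrist force passes 120 N, or if a joint passes its speed limit or range.

### The arm

A 7-joint arm with a two-finger parallel gripper is mounted at the origin on the work surface. World frame = base frame: x ahead of the robot, y to its left, z up, the work surface at z = 0. Lengths are in m, angles in rad, forces in N, time in s.
With the tool pointing down it reaches from about 0.35 to 0.9 m from the base axis. Payload 8.1 kg.
Tool frame: the origin (TCP) lies at the very end of the fingers, on their centre line; the grasp point (between the pads) lies 19 mm behind it (grip_point_offset is the distance from the TCP to the grasp point, in m); z points along the fingers, x is the direction in which the jaws open and shut, and the axes are right-handed (so a half turn about z gives the same grasp; the last joint's range is limited). The gripper opens to 92 mm and grips with 3 to 60 N. Pads are 19 mm wide; open, the fingers measure 130 mm over their backs; the gripper's body (75 mm by 190 mm) begins 47 mm behind the grasp point.
Start: joints at [1.099, 0.434, 0.025, 1.573, -0.012, 1.134, -0.075], TCP at [0.225, -0.583, 0.206] pointing down, gripper open.
Joint ranges: [-2.62, 2.62], [-0.44, 2.09], [-1.27, 1.32], [0.08, 2.57], [-1.32, 4.46], [0.12, 2], [-2.74, 2.74]. Speed limits (rad/s): [2.22, 2.22, 3.01, 3.01, 3.14, 3.14, 3.14].

### API

Orientations are given as a rotation vector (axis times angle).
In Python, from cell import observe, get_image, camera_model, sign_off, grip_point_offset gives the robot as it stands.
- The arm moves only by the tool play_rows, never from a script. Its argument "rows" is a list of rows, each a list of 7 numbers: the shift along the tool's x, y, z as a fraction of full scale, then the turn, a rotation vector about the tool's x, y, z as a fraction of full scale, then the closure, from -1 (fully open) to 1 (shut). A call has 1 to 5 rows; each row shifts and turns the pose as measured when the row begins, along the tool's axes as they then stand; what a row does not reach is not made up. Full scale, the value 1, is 0.15 m for a shift and 0.5 rad for a turn. A row lasts 1/10 s, in which the tool goes at most 50 mm and 8.59 degrees, less where a joint would pass 70% of its speed; a pose out of reach is approached as far as the arm can. A call with a number of a shift or a turn outside -1 to 1 is refused whole. A call with a gripper value outside its range is refused whole. The fingers move at their own pace and stop on an object; "force" is the grip in N (left out, the last holds). Time passes only in rows, so rows that do not move let the fingers close. It gives the time, the measured TCP pose, the force and the opening at its end, in the units of the state.
- observe(): the state, without advancing time (a new reading comes with each control period).
- get_image(name): name is "scene" or "top"; returns the picture (384x512x3 uint8, blue, green, red); there is no depth.
- camera_model(name): a dict with "K" (3x3 intrinsics, pixels), "R" (3x3) and "t" (3): a world point X has camera coordinates R X + t. Camera axes: x right, y down, z forward; pixel columns grow to the right and rows downward; lengths in m; the calibration is good to about 2 mm. A picture is of the moment at which its call begins. camera_model takes no time and is no camera call.
- sign_off(): hands the job in, once; it reports no verdict.
The state is a dict: "clock": time; "joints": joint angles; "dq": joint speeds; "joint_efforts": joint torques, N m; "position": TCP position; "ee_rot": TCP orientation; "force": force on the tool from outside, world axes, zero at the start; "ft_torque": the same for the moment, N m; "width": opening from 0.0 (shut) to 1.0 (fully open).
Only numpy, scipy, OpenCV 4.12 (cv2) and the standard library are available. Lean on these libraries where they do the work, as an engineer would, in place of code of your own. Each camera call takes 0.05 s, during which the arm holds its last target.

## Working session

There is one attempt and no reset: what is moved stays moved. The work goes in short steps, Python scripts to look and compute and a tool call to move; the robot and the scene stay as the last step left them, time stands still between calls to the robot, and variables do not carry over. Pictures are saved under pics/ and viewed, and the job is handed in when it is done.

Besides the shell and the picture viewer there is one more tool, called by a JSON object that holds its "name" and its "arguments", one argument or row to a line. play_rows: Moves the arm, as the interface text tells. Its arguments: {"type":"object","properties":{"rows":{"type":"array","items":{"type":"array","items":{"type":"number"}}},"force":{"type":"number"}},"required":["rows"]}

```bash
mkdir -p pics; ls; python3 - <<'E'
from cell import *
import cv2, numpy as np
np.set_printoptions(precision=4,suppress=True)
print(observe(), grip_point_offset)
for n in ("scene","top"):
    m=camera_model(n); print(n,m)
    im=get_image(n); cv2.imwrite(f"pics/{n}0.png",im)
    cv2.imwrite(f"pics/{n}0b.png",cv2.resize(im,(800,600),interpolation=cv2.INTER_CUBIC))
E
```

```text
pics
{'clock': 0.0, 'joints': array([ 1.0994,  0.4352,  0.025 ,  1.5741, -0.0116,  1.1339, -0.0751]), 'dq': array([ 0.0001,  0.0014, -0.0024,  0.    , -0.001 ,  0.0017, -0.0004]), 'joint_efforts': array([  0.0003, -66.7855,   0.985 , -31.4472,  -0.0606,   0.0429,
         0.0001]), 'position': array([ 0.225 , -0.5825,  0.2051]), 'ee_rot': array([-2.5904,  1.7762,  0.0022]), 'force': array([-0.0115, -0.3169,  0.1898]), 'ft_torque': array([-0.0428,  0.0103, -0.0206]), 'width': 0.9999209805334018} 0.0188
scene {'K': array([[380.5918,   0.    , 258.74  ],
       [  0.    , 380.5918, 189.4451],
       [  0.    ,   0.    ,   1.    ]]), 'R': array([[-0.0236,  0.9997, -0.0055],
       [ 0.8334,  0.0167, -0.5524],
       [-0.5522, -0.0176, -0.8335]]), 't': array([-0.0367, -0.4214,  1.2292])}
top {'K': array([[389.1654,   0.    , 259.5874],
       [  0.    , 389.1654, 192.9005],
       [  0.    ,   0.    ,   1.    ]]), 'R': array([[-0.0258, -0.9994, -0.0241],
       [-0.9875,  0.0292, -0.1546],
       [ 0.1552,  0.0198, -0.9877]]), 't': array([0.0502, 0.5794, 0.8804])}
```

View pics/scene0b.png

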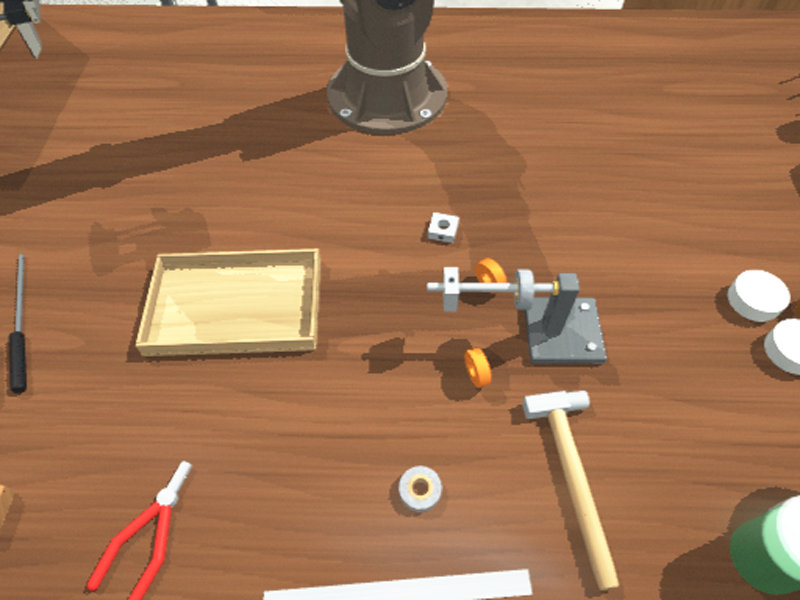

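View pics/top0b.png

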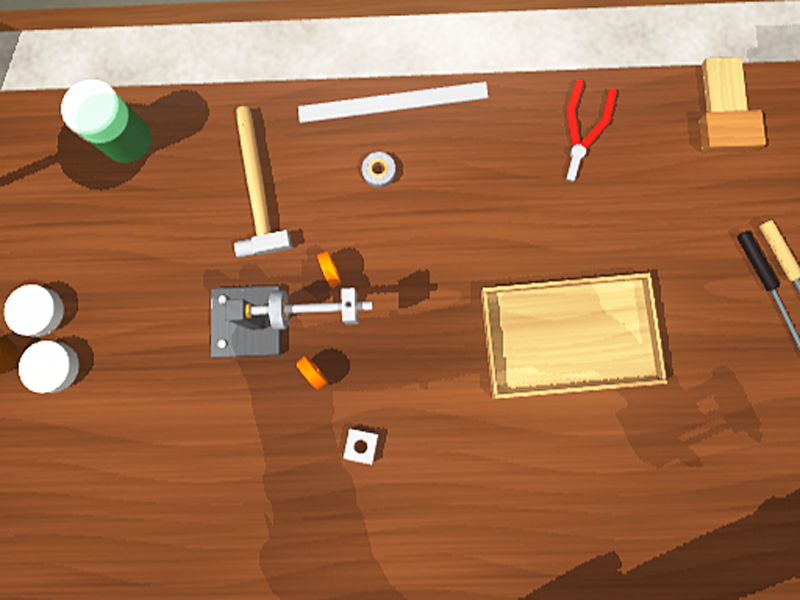

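The collar hangs on the bar at scene (451,289) and top (348,306) in the 800x600 pictures. The grey wheel is at scene (525,289) and top (279,310). Look-alikes: spare collar, scene (443,228); spare grey wheel on the bench, scene (420,488); two orange wheels standing, scene (490,272) and (478,367). The ones meant are the two on the bar. I'll confirm with enlarged crops.

```bash
python3 - <<'E'
import cv2, numpy as np
a=cv2.imread("pics/scene0.png")[145:255,210:400]
b=cv2.imread("pics/top0.png")[150:260,120:260]
cv2.imwrite("pics/cs.png",cv2.resize(a,None,fx=4.2,fy=4.2,interpolation=cv2.INTER_CUBIC))
cv2.imwrite("pics/ct.png",cv2.resize(b,None,fx=5,fy=5,interpolation=cv2.INTER_CUBIC))
E
```

```text
(no output)
```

View pics/cs.png

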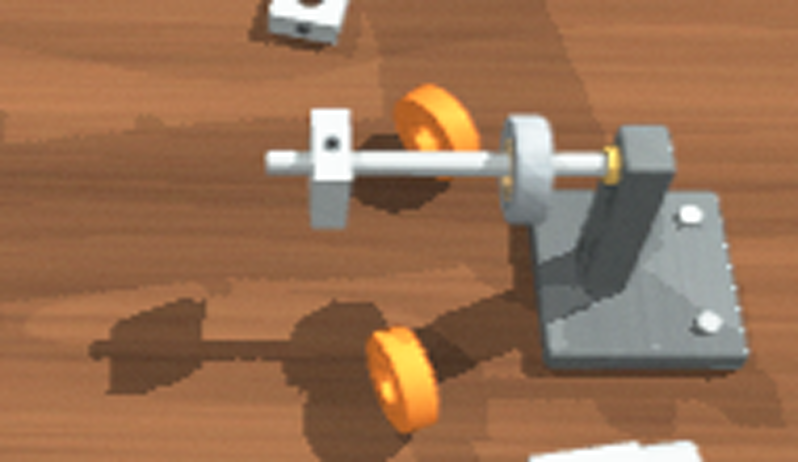

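View pics/ct.png

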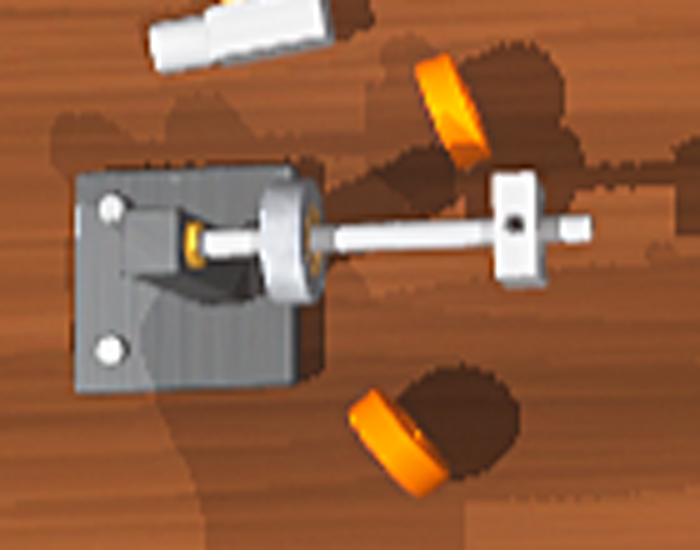

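```bash
cat > h.py <<'E'
import numpy as np, cv2
from scipy.optimize import least_squares
from scipy.spatial.transform import Rotation as Rn
from cell import *
np.set_printoptions(precision=4,suppress=True)
CM={n:camera_model(n) for n in("scene","top")}
def proj(n,X):
    m=CM[n]; c=np.asarray(X)@m["R"].T+m["t"]; p=c@m["K"].T
    return p[...,:2]/p[...,2:]
def frame(p,X):
    c,s=np.cos(p[2]),np.sin(p[2]); X=np.asarray(X,float)
    return np.stack([p[0]+c*X[...,0]-s*X[...,1],p[1]+s*X[...,0]+c*X[...,1],X[...,2]],-1)
def ray(n,uv,z):
    m=CM[n]; d=m["R"].T@np.linalg.solve(m["K"],[*uv,1]); o=-m["R"].T@m["t"]
    return o+d*(z-o[2])/d[2]
def fit(obs,p0):
    f=lambda p:np.concatenate([proj(n,frame(p,X))-uv for n,X,uv in obs])
    r=least_squares(f,p0,loss="soft_l1"); return r.x,f(r.x).reshape(-1,2)
E
python3 - <<'E'
from h import *
S=lambda x,y:np.array([x/4.2+210,y/4.2+145]); T=lambda x,y:np.array([x/5+120,y/5+150])
obs=[("scene",[.190,0,.120],S(267,161)),("top",[.190,0,.120],T(592,229)),
]
# robot side: top image up = +x world; left = +y. stand bar points right => -y.  stand x~-y world, stand y ~ +x world
for c,uv in [((-.075,.055),T(77,172)),((-.075,-.055),T(77,392)),((.035,.055),T(297,168)),((.035,-.055),T(298,385))]:
    obs.append(("top",[*c,.016],uv))
for c,uv in [((-.075,.055),S(748,355)),((.035,.055),S(546,358)),((-.075,-.055),S(716,193))]:
    obs.append(("scene",[*c,.016],uv))
p,r=fit(obs,[.5,.2,-1.57]); print("stand",p);print(r)
tp=[]
q=lambda x,y:np.array([x,y])/1.5625
W,H=.085,.13
for c,uv in [((-W,-H),(666,383)),((-W,H),(494,398)),((W,-H),(656,272)),((W,H),(483,288))]:
    tp.append(("top",[*c,.032],q(*uv)))
for c,uv in [((-W,-H),(158,254)),((-W,H),(319,250)),((W,-H),(139,348)),((W,H),(317,346))]:
    tp.append(("scene",[*c,.032],q(*uv)))
t,r=fit(tp,[.5,-.3,0]); print("tray",t);print(r)
# collar: top face z = .115+.022 ; x along stand from both
def sx(n,uv,z):
    X=ray(n,uv,z)-np.array([p[0],p[1],0]); c,s=np.cos(p[2]),np.sin(p[2])
    return np.array([c*X[0]+s*X[1],-s*X[0]+c*X[1]])
print("collar top", sx("scene",S(331,143),.137), sx("top",T(515,224),.137))
for pt in [(312,110),(351,109),(312,180),(351,181)]: print(sx("scene",S(*pt),.137))
for pt in [(492,171),(537,171),(495,276),(545,286)]: print(sx("top",T(*pt),.137))
print("wheel top (z .143)"); 
for pt in [(508,117),(548,120)]: print(sx("scene",S(*pt),.143))
print(sx("top",T(285,240),.143), sx("top",T(263,240),.143), sx("top",T(303,240),.143))
# orange wheels, standing; top at z .056
for n,pts in [("scene",[S(432,95),S(400,340)]),("top",[T(450,108),T(398,442)])]:
    for u in pts: X=ray(n,u,.056); print("orange",X, sx(n,u,.056))
E
```

```text
stand [ 0.5634  0.2696 -1.5605]
[[-1.3398 -0.9772]
 [-0.1955 -0.6781]
 [-0.9303 -0.7213]
 [-1.5557 -0.4135]
 [-0.8858 -1.6871]
 [-0.9184 -0.7174]
 [-0.6838 -0.5438]
 [-0.8929 -1.7067]
 [-0.8751 -2.0971]]
tray [ 0.526 -0.217  0.061]
[[-0.3273 -0.6952]
 [-0.9654 -0.5559]
 [-4.7455 -0.5056]
 [-1.589  -1.0785]
 [-0.5268 -1.1114]
 [-0.4066 -1.9337]
 [-2.703  -2.1426]
 [-2.2763 -4.8937]]
collar top [0.1556 0.003 ] [ 0.1586 -0.0006]
[ 0.1646 -0.0174]
[ 0.1448 -0.0182]
[0.1656 0.0253]
[0.1465 0.0257]
[0.1492 0.0229]
[0.1686 0.0221]
[ 0.1496 -0.0228]
[ 0.1709 -0.0279]
wheel top (z .143)
[ 0.0671 -0.0096]
[ 0.0473 -0.0079]
[ 0.0609 -0.0045] [ 0.0514 -0.0042] [ 0.0686 -0.0049]
orange [0.4761 0.1786 0.056 ] [ 0.0901 -0.0882]
orange [0.6351 0.1533 0.056 ] [0.117  0.0705]
orange [0.6337 0.1507 0.056 ] [0.1196 0.0691]
orange [0.4762 0.1758 0.056 ] [ 0.0928 -0.0881]
```

```bash
cat >> h.py <<'E'
def go(P=None,Z=None,X=None,g=-1,n=None,last=5,R=None,frm=None):
    """print suggested rows from present pose to TCP P with tool z along Z, x along X"""
    o=observe(); p=np.array(o["position"]); R0=Rn.from_rotvec(o["ee_rot"])
    if P is None: P=p
    if Z is not None:
        Z=np.array(Z,float);Z/=np.linalg.norm(Z);X=np.array(X,float);X-=Z*(X@Z);X/=np.linalg.norm(X)
        R1=Rn.from_matrix(np.stack([X,np.cross(Z,X),Z],1))
    else: R1=R0
    P=np.array(P,float); rv=(R0.inv()*R1).as_rotvec()
    k=max(np.linalg.norm(P-p)/.045,np.linalg.norm(rv)/.145,1); k=int(np.ceil(k)) if n is None else n
    print("clock",round(o["clock"],2),"dist mm",np.linalg.norm(P-p)*1e3,"deg",np.degrees(np.linalg.norm(rv)),"rows",k)
    R=R0
    for i in range(k):
        d=R.inv().apply((P-p)/k)/.15
        print([float(round(v,3))+0 for v in [*d,*(rv/k/.5)]]+[g])
        R=R*Rn.from_rotvec(rv/k)
def st():
    o=observe();R=Rn.from_rotvec(o["ee_rot"]).as_matrix()
    print("t",round(o["clock"],2),"pos",o["position"],"x",R[:,0],"z",R[:,2],"F",o["force"],"w",round(o["width"],3),"q",o["joints"])
E
python3 - <<'E'
from h import *
st()
print("x=+x");go([.52,-.12,.30],[0,1,0],[1,0,0])
print("x=-x");go([.52,-.12,.30],[0,1,0],[-1,0,0])
# tray overlay check
t=[.526,-.217,.061]
for n in("scene","top"):
    im=cv2.imread(f"pics/{n}0.png"); im=cv2.resize(im,None,fx=3,fy=3,interpolation=cv2.INTER_CUBIC)
    c=proj(n,frame(t,[[a*.085,b*.13,.032] for a,b in((-1,-1),(-1,1),(1,1),(1,-1))]))
    cv2.polylines(im,[np.int32((c+.5)*3)],True,(255,0,0),1)
    s=proj(n,frame([.5634,.2696,-1.5605],[[a,b,.016] for a,b in((-.075,-.055),(-.075,.055),(.035,.055),(.035,-.055))]))
    cv2.polylines(im,[np.int32((s+.5)*3)],True,(0,0,255),1)
    b=proj(n,frame([.5634,.2696,-1.5605],[[.013,0,.12],[.19,0,.12]])); cv2.polylines(im,[np.int32((b+.5)*3)],False,(0,255,0),1)
    o=np.r_[c,s,b]*3; lo=o.min(0).astype(int)-20; hi=o.max(0).astype(int)+20
    cv2.imwrite(f"pics/ov_{n}.png",cv2.resize(im[lo[1]:hi[1],lo[0]:hi[0]],None,fx=.78,fy=.78,interpolation=cv2.INTER_AREA)); print(hi-lo)
E
```

```text
t 0.1 pos [ 0.2251 -0.5825  0.2052] x [ 0.3604 -0.9328 -0.0014] z [-0.0006  0.0012 -1.    ] F [-0.4311  0.1651  0.1614] w 0.999 q [ 1.0994  0.4351  0.025   1.574  -0.0116  1.134  -0.0751]
x=+x
clock 0.1 dist mm 556.6900875580807 deg 108.61582902617342 rows 14
[-0.155, -0.21, -0.045, 0.194, -0.133, -0.133, -1]
[-0.142, -0.223, -0.014, 0.194, -0.133, -0.133, -1]
[-0.127, -0.232, 0.017, 0.194, -0.133, -0.133, -1]
[-0.109, -0.237, 0.048, 0.194, -0.133, -0.133, -1]
[-0.089, -0.237, 0.078, 0.194, -0.133, -0.133, -1]
[-0.067, -0.234, 0.106, 0.194, -0.133, -0.133, -1]
[-0.044, -0.226, 0.132, 0.194, -0.133, -0.133, -1]
[-0.02, -0.214, 0.155, 0.194, -0.133, -0.133, -1]
[0.005, -0.198, 0.176, 0.194, -0.133, -0.133, -1]
[0.03, -0.179, 0.193, 0.194, -0.133, -0.133, -1]
[0.055, -0.157, 0.207, 0.194, -0.133, -0.133, -1]
[0.078, -0.132, 0.216, 0.194, -0.133, -0.133, -1]
[0.101, -0.105, 0.222, 0.194, -0.133, -0.133, -1]
[0.122, -0.075, 0.223, 0.194, -0.133, -0.133, -1]
x=-x
clock 0.1 dist mm 556.6900875580807 deg 132.80747515104983 rows 16
[-0.136, -0.184, -0.039, -0.126, -0.184, 0.184, -1]
[-0.155, -0.168, -0.037, -0.126, -0.184, 0.184, -1]
[-0.173, -0.151, -0.032, -0.126, -0.184, 0.184, -1]
[-0.189, -0.132, -0.024, -0.126, -0.184, 0.184, -1]
[-0.202, -0.113, -0.014, -0.126, -0.184, 0.184, -1]
[-0.212, -0.093, -0.001, -0.126, -0.184, 0.184, -1]
[-0.219, -0.074, 0.013, -0.126, -0.184, 0.184, -1]
[-0.223, -0.055, 0.03, -0.126, -0.184, 0.184, -1]
[-0.224, -0.037, 0.047, -0.126, -0.184, 0.184, -1]
[-0.221, -0.02, 0.066, -0.126, -0.184, 0.184, -1]
[-0.216, -0.004, 0.086, -0.126, -0.184, 0.184, -1]
[-0.206, 0.009, 0.105, -0.126, -0.184, 0.184, -1]
[-0.194, 0.021, 0.125, -0.126, -0.184, 0.184, -1]
[-0.18, 0.029, 0.144, -0.126, -0.184, 0.184, -1]
[-0.163, 0.035, 0.161, -0.126, -0.184, 0.184, -1]
[-0.144, 0.039, 0.178, -0.126, -0.184, 0.184, -1]
[944 252]
[916 282]
```

View pics/ov_top.png

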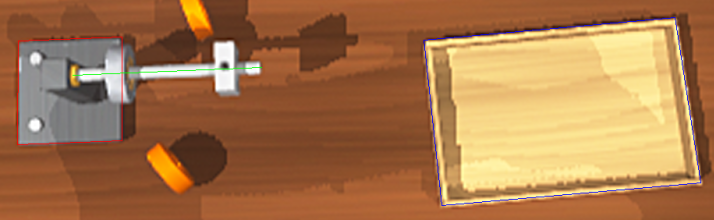

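View pics/ov_scene.png

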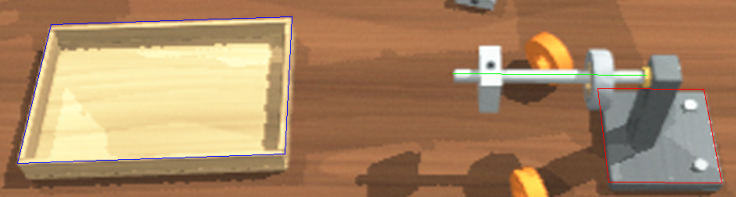

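```bash
python3 - <<'E'
from h import *
go([.50,-.2,.32],[0,0,-1],[1,0,0])
E
```

```text
clock 0.1 dist mm 484.86081173546927 deg 68.87281932086766 rows 11
[-0.156, -0.239, -0.069, 0.0, 0.0, -0.219, -1]
[-0.129, -0.255, -0.069, 0.0, 0.0, -0.219, -1]
[-0.101, -0.267, -0.069, 0.0, 0.0, -0.219, -1]
[-0.071, -0.277, -0.069, 0.0, 0.0, -0.219, -1]
[-0.04, -0.283, -0.069, 0.0, 0.0, -0.219, -1]
[-0.009, -0.285, -0.07, 0.0, 0.0, -0.219, -1]
[0.022, -0.285, -0.07, 0.0, 0.0, -0.219, -1]
[0.053, -0.281, -0.07, 0.0, 0.0, -0.219, -1]
[0.083, -0.273, -0.07, 0.0, 0.0, -0.219, -1]
[0.112, -0.262, -0.07, 0.0, 0.0, -0.219, -1]
[0.14, -0.249, -0.07, 0.0, 0.0, -0.219, -1]
```

{"name": "play_rows", "arguments": {
  "rows": [
    [-0.16,-0.24,-0.07,0,0,-0.22,-1],
    [-0.13,-0.25,-0.07,0,0,-0.22,-1],
    [-0.1,-0.27,-0.07,0,0,-0.22,-1],
    [-0.07,-0.28,-0.07,0,0,-0.22,-1],
    [-0.04,-0.28,-0.07,0,0,-0.22,-1]
  ],
  "force": 25
}}

```text
clock: 0.6
position: [0.3459, -0.4061, 0.2547]
ee_rot: [-2.978, 0.997, 0.015]
force: [1.2, -0.9, 0.2]
width: 1.0
```

{"name": "play_rows", "arguments": {
  "rows": [
    [-0.01,-0.28,-0.07,0,0,-0.22,-1],
    [0.02,-0.28,-0.07,0,0,-0.22,-1],
    [0.05,-0.28,-0.07,0,0,-0.22,-1],
    [0.08,-0.27,-0.07,0,0,-0.22,-1],
    [0.11,-0.26,-0.07,0,0,-0.22,-1]
  ]
}}

```text
clock: 1.1
position: [0.4677, -0.2231, 0.3081]
ee_rot: [-3.135, 0.114, 0.017]
force: [0.1, -0.3, -0.1]
width: 1.0
```

```bash
python3 - <<'E'
from h import *
st()
go([.50,-.15,.32],[0,.94,-.34],[1,0,0])
E
```

```text
t 1.1 pos [ 0.4677 -0.2231  0.3081] x [ 0.9973 -0.0729 -0.0108] z [-0.0105  0.0046 -0.9999] F [ 0.1254 -0.3116 -0.063 ] w 1.0 q [ 0.648   0.2263 -0.378   1.6326  0.0842  1.3104  0.1831]
clock 1.1 dist mm 80.83666373624514 deg 69.98347772755875 rows 9
[0.02, -0.056, -0.009, 0.271, -0.008, -0.016, -1]
[0.02, -0.056, -0.001, 0.271, -0.008, -0.016, -1]
[0.021, -0.056, 0.006, 0.271, -0.008, -0.016, -1]
[0.021, -0.054, 0.014, 0.271, -0.008, -0.016, -1]
[0.022, -0.052, 0.021, 0.271, -0.008, -0.016, -1]
[0.022, -0.048, 0.027, 0.271, -0.008, -0.016, -1]
[0.023, -0.044, 0.034, 0.271, -0.008, -0.016, -1]
[0.023, -0.039, 0.039, 0.271, -0.008, -0.016, -1]
[0.024, -0.033, 0.044, 0.271, -0.008, -0.016, -1]
```

{"name": "play_rows", "arguments": {
  "rows": [
    [0.02,-0.06,-0.01,0.28,-0.01,-0.02,-1],
    [0.02,-0.06,0,0.28,-0.01,-0.02,-1],
    [0.02,-0.06,0.01,0.28,-0.01,-0.02,-1],
    [0.02,-0.05,0.01,0.28,-0.01,-0.02,-1],
    [0.02,-0.05,0.02,0.28,-0.01,-0.02,-1]
  ]
}}

```text
clock: 1.6
position: [0.4923, -0.1647, 0.323]
ee_rot: [-2.415, -0.019, 0.007]
force: [-0.1, 0.6, -1.3]
width: 0.999
```

{"name": "play_rows", "arguments": {
  "rows": [
    [0.02,-0.05,0.03,0.28,-0.01,-0.02,-1],
    [0.02,-0.04,0.03,0.28,-0.01,-0.02,-1],
    [0.02,-0.04,0.04,0.28,-0.01,-0.02,-1],
    [0.02,-0.03,0.04,0.28,-0.01,-0.02,-1]
  ]
}}

```text
clock: 2.0
position: [0.5046, -0.1365, 0.3307]
ee_rot: [-1.834, -0.063, 0.008]
force: [-0.2, 0.5, -0.1]
width: 1.002
```

```bash
python3 - <<'E'
from h import *
st()
go([.565,-.06,.25],[0.0,1,0],[1,0,0])
E
```

```text
t 2.0 pos [ 0.5046 -0.1365  0.3307] x [0.9985 0.0475 0.0276] z [-0.0386  0.9645 -0.2613] F [-0.2472  0.4953 -0.0561] w 1.002 q [ 0.9897  0.8078 -0.5035  1.4055 -0.6895  1.7951  0.6777]
clock 2.0 dist mm 126.57064805694928 deg 15.438314337589375 rows 3
[0.137, 0.134, 0.206, 0.176, 0.029, 0.022, -1]
[0.136, 0.15, 0.195, 0.176, 0.029, 0.022, -1]
[0.135, 0.165, 0.183, 0.176, 0.029, 0.022, -1]
```

{"name": "play_rows", "arguments": {
  "rows": [
    [0.1,0.1,0.14,0.13,0.02,0.02,-1],
    [0.1,0.11,0.14,0.13,0.02,0.02,-1],
    [0.1,0.12,0.13,0.13,0.02,0.02,-1],
    [0.1,0.12,0.13,0.13,0.02,0.02,-1]
  ]
}}

```text
clock: 2.4
position: [0.5658, -0.0694, 0.2459]
ee_rot: [-1.563, 0.017, 0.003]
force: [0.1, -0.4, 0.1]
width: 1.0
```

```bash
python3 - <<'E'
from h import *
st()
go([.565,.0,.15],[0.0,1,0],[1,0,0])
im=get_image("scene"); cv2.imwrite("pics/s1.png",cv2.resize(im,(800,600),interpolation=cv2.INTER_CUBIC))
E
```

```text
t 2.4 pos [ 0.5658 -0.0694  0.2459] x [ 0.9999 -0.0095 -0.0128] z [0.0096 0.9999 0.0082] F [ 0.0694 -0.3653  0.0795] w 1.0 q [ 0.9193  1.0561 -0.5396  1.4687 -0.823   1.6645  0.7556]
clock 2.4 dist mm 118.32066823843229 deg 1.027361445753032 rows 3
[-0.001, 0.214, 0.152, -0.005, -0.006, -0.009, -1]
[-0.001, 0.214, 0.153, -0.005, -0.006, -0.009, -1]
[-0.001, 0.213, 0.154, -0.005, -0.006, -0.009, -1]
```

View pics/s1.png

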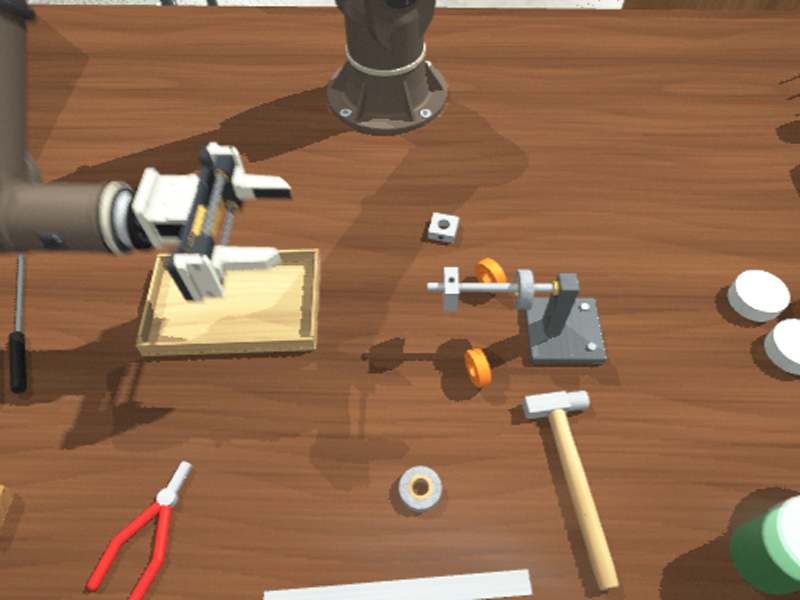

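The tool points horizontally along the bar (scene, fingertips near (285,187) and (278,258)), and the wrist is clear. Next I lower it to bar height, still short of the bar.

```bash
python3 - <<'E'
from h import *
go([.565,.03,.115],[0.0103,1,0],[1,-.0103,0],n=4)
E
```

```text
clock 2.45 dist mm 157.84290475262034 deg 1.5587703073680452 rows 4
[0.003, 0.212, 0.155, -0.008, 0.002, -0.011, -1]
[0.001, 0.212, 0.156, -0.008, 0.002, -0.011, -1]
[0.0, 0.211, 0.157, -0.008, 0.002, -0.011, -1]
[-0.001, 0.21, 0.158, -0.008, 0.002, -0.011, -1]
```

{"name": "play_rows", "arguments": {
  "rows": [
    [0,0.21,0.15,-0.008,0,-0.01,-1],
    [0,0.21,0.15,-0.008,-0.01,-0.01,-1],
    [0,0.21,0.15,-0.008,-0.01,-0.01,-1],
    [0,0.2,0.15,-0.008,-0.01,-0.01,-1]
  ]
}}

```text
clock: 2.85
position: [0.5651, 0.0264, 0.1111]
ee_rot: [-1.572, -0.002, 0.004]
force: [-0.0, 0.3, -0.3]
width: 1.002
```

```bash
python3 - <<'E'
from h import *
st()
go([.565,.12,.115],[-0.0103,1,0],[1,.0103,0],n=4)
for n in("scene","top"):
    im=get_image(n); c=proj(n,np.array([.565,.09,.11])).astype(int); im=im[c[1]-60:c[1]+60,c[0]-80:c[0]+80]
    cv2.imwrite(f"pics/{n}2.png",cv2.resize(im,None,fx=5,fy=5,interpolation=cv2.INTER_CUBIC)); print(c)
E
```

```text
t 2.85 pos [0.5651 0.0264 0.1111] x [ 1.      0.0042 -0.0014] z [-0.0042  1.     -0.001 ] F [-0.0131  0.3115 -0.3014] w 1.002 q [ 0.8231  1.2181 -0.536   1.5713 -0.7999  1.4423  0.9489]
clock 2.85 dist mm 93.66339026704456 deg 0.3629949446175098 rows 4
[0.001, -0.007, 0.156, 0.0, -0.003, -0.001, -1]
[0.001, -0.007, 0.156, 0.0, -0.003, -0.001, -1]
[0.001, -0.007, 0.156, 0.0, -0.003, -0.001, -1]
[0.001, -0.007, 0.156, 0.0, -0.003, -0.001, -1]
[276 184]
[233 196]
```

View pics/scene2.png

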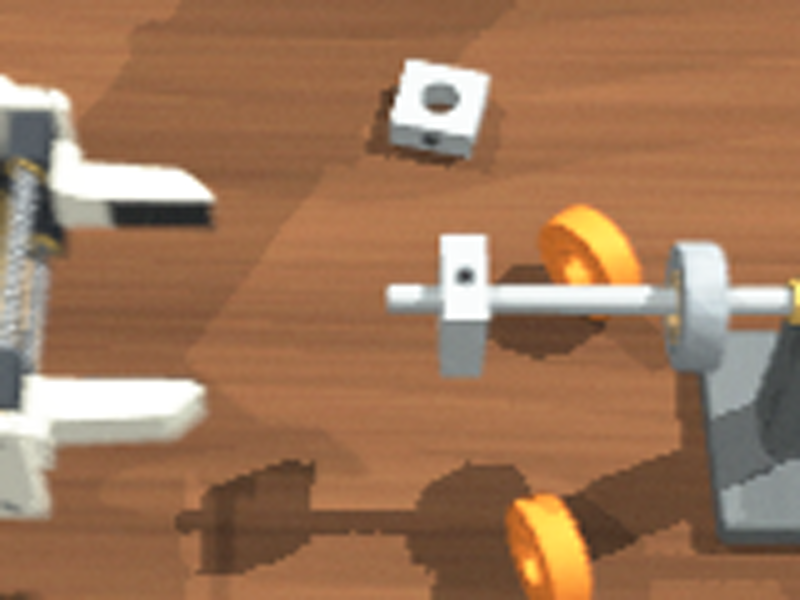

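View pics/top2.png

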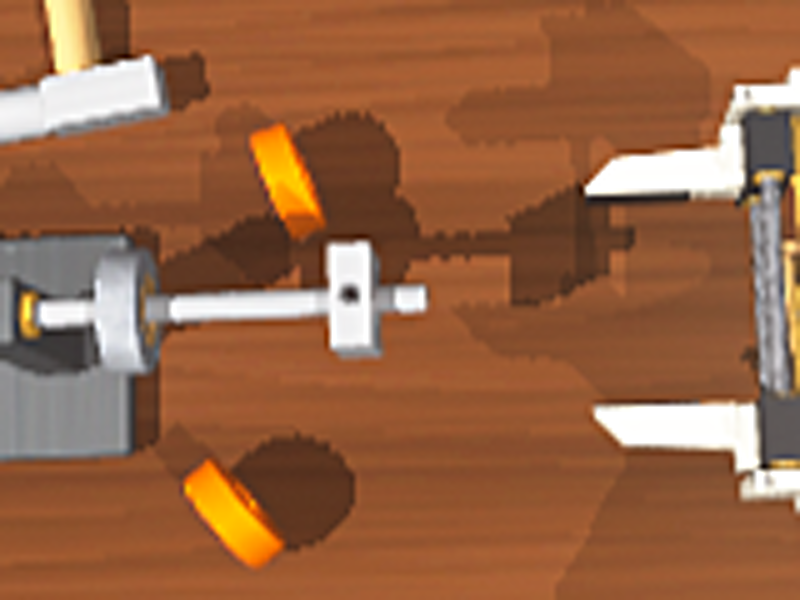

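```bash
python3 - <<'E'
from h import *
o=observe(); p=np.array(o["position"]); 
c0={"scene":(276,184),"top":(233,196)}
for n in c0:
    off=np.array(c0[n])-[80,60]
    f=lambda X:(proj(n,np.array(X))-off+.5)*5
    print(n,"tcp",f(p),"jaw tips",f(p+[.046,0,0]),f(p-[.046,0,0]),"bar tip",f([.565,.08,.12]),"bar tip top",f([.565,.08,.126]))
st()
E
```

```text
scene tcp [267.046  301.6957] jaw tips [262.9047 391.8923] [270.9403 216.8787] bar tip [384.5975 293.7005] bar tip top [384.9426 285.6989]
top tcp [544.2235 303.187 ] jaw tips [541.491  201.1237] [547.0018 406.9589] bar tip [427.6187 298.8369] bar tip top [426.5294 296.7846]
t 2.95 pos [0.5631 0.0292 0.1097] x [ 0.9999  0.0086 -0.0063] z [-0.0086  1.      0.0028] F [ 0.4602 -0.6337  1.1203] w 1.001 q [ 0.8205  1.2218 -0.5362  1.5742 -0.7992  1.442   0.9483]
```

```bash
python3 - <<'E'
from h import *
p=np.array([.5658,-.0694,.2459])
for s in(1,-1): print((proj("scene",p+[s*.046,0,0])+.5)*1.5625)
def tri(a,b):
    P=[CM[n]["K"]@np.c_[CM[n]["R"],CM[n]["t"]] for n in("scene","top")]
    X=cv2.triangulatePoints(P[0],P[1],np.array(a,float),np.array(b,float)).ravel(); return X[:3]/X[3]
S=lambda x,y:np.array([x/5-.5+196,y/5-.5+124]); T=lambda x,y:np.array([x/5-.5+153,y/5-.5+136])
print("far tip(-x)",tri(S(213,205),T(596,407)),"near tip(+x)",tri(S(205,400),T(588,190)))
print("bar tip",tri(S(387,297),T(427,298)))
print("collar top-hole",tri(S(465,275),T(350,294)))
E
```

```text
[299.7053 254.86  ]
[308.7038 195.9988]
far tip(-x) [0.516  0.0057 0.1166] near tip(+x) [0.6136 0.0068 0.11  ]
bar tip [0.5656 0.0807 0.1184]
collar top-hole [0.5657 0.1128 0.1357]
```

```bash
python3 - <<'E'
from h import *
st()
im=get_image("scene")[124:244,196:356]; cv2.imwrite("pics/scene3.png",cv2.resize(im,None,fx=5,fy=5,interpolation=cv2.INTER_CUBIC))
E
```

```text
t 2.95 pos [0.5631 0.0292 0.1097] x [ 0.9999  0.0086 -0.0063] z [-0.0086  1.      0.0028] F [ 0.4602 -0.6337  1.1203] w 1.001 q [ 0.8205  1.2218 -0.5362  1.5742 -0.7992  1.442   0.9483]
```

View pics/scene3.png

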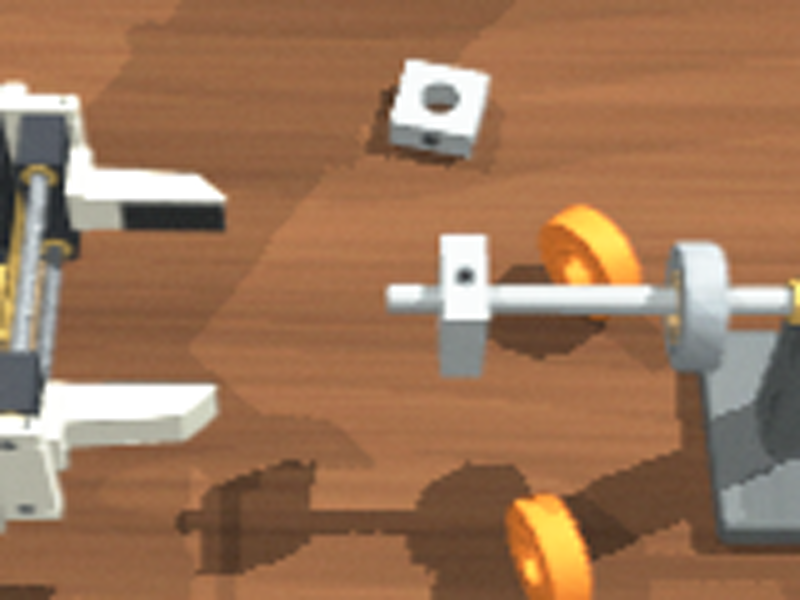

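```bash
python3 - <<'E'
from h import *
for z in(0,.02,.1): print((proj("scene",np.array([0,0,z]))+.5)*1.5625)
p=np.array([.225,-.5825,.2051]);x=np.array([.36,-.933,0])*.046
print((proj("scene",p+x)+.5)*1.5625,(proj("scene",p-x)+.5)*1.5625)
im=cv2.imread("pics/scene0.png")[0:60,0:100]; cv2.imwrite("pics/s0c.png",cv2.resize(im,None,fx=6,fy=6,interpolation=cv2.INTER_CUBIC))
E
```

```text
[387.3315  92.9415]
[387.0342  84.7201]
[385.7586  49.4427]
[-19.855   78.3433] [41.6832 65.8541]
```

View pics/s0c.png

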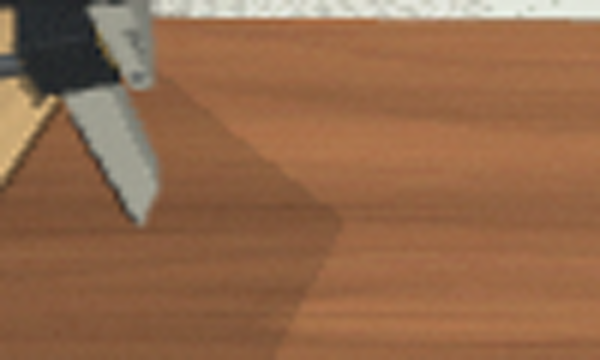

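Visible fingertips in both cameras lie about 20 mm behind the reported TCP, along the tool, which disagrees with the description. I'll test this by contact at the collar, inserting only so far that the visible tips stay just short of it and closing part-way, gently.

```bash
python3 - <<'E'
from h import *
go([.5652,.115,.115],[-0.0103,1,0],[1,.0103,0],n=4)
E
```

```text
clock 3.0 dist mm 87.69690648042686 deg 0.3529729344403397 rows 4
[0.003, -0.005, 0.146, -0.001, -0.002, -0.002, -1]
[0.003, -0.005, 0.146, -0.001, -0.002, -0.002, -1]
[0.003, -0.005, 0.146, -0.001, -0.002, -0.002, -1]
[0.003, -0.006, 0.146, -0.001, -0.002, -0.002, -1]
```

{"name": "play_rows", "arguments": {
  "rows": [
    [0.003,-0.006,0.15,0,0,0,-1],
    [0.003,-0.006,0.15,0,0,0,-1],
    [0.003,-0.006,0.15,0,0,0,-1],
    [0.003,-0.006,0.12,0,0,0,0.25],
    [0,0,0,0,0,0,0.25]
  ],
  "force": 5
}}

```text
clock: 3.5
position: [0.5696, 0.1092, 0.1178]
ee_rot: [-1.573, 0.001, -0.001]
force: [-0.3, 0.2, -0.5]
width: 0.873
```

{"name": "play_rows", "arguments": {
  "rows": [
    [0,0,0,0,0,0,0.25],
    [0,0,0,0,0,0,0.25],
    [0,0,0,0,0,0,0.25]
  ]
}}

```text
clock: 3.8
position: [0.5713, 0.1053, 0.1182]
ee_rot: [-1.577, 0.002, -0.006]
force: [-0.4, -0.3, -0.7]
width: 0.613
```

```bash
python3 - <<'E'
from h import *
st()
ims=[cv2.resize(get_image("scene")[124:224,216:316],None,fx=4,fy=4,interpolation=cv2.INTER_CUBIC),cv2.resize(get_image("top")[146:246,183:283],None,fx=4,fy=4,interpolation=cv2.INTER_CUBIC)]
cv2.imwrite("pics/c4.png",np.hstack(ims))
E
```

```text
t 3.8 pos [0.5713 0.1053 0.1182] x [ 1.     -0.0053  0.0022] z [ 0.0053  1.     -0.006 ] F [-0.4442 -0.2675 -0.7266] w 0.613 q [ 0.7614  1.1982 -0.5888  1.6762 -0.8767  1.3002  0.9948]
```

View pics/c4.png

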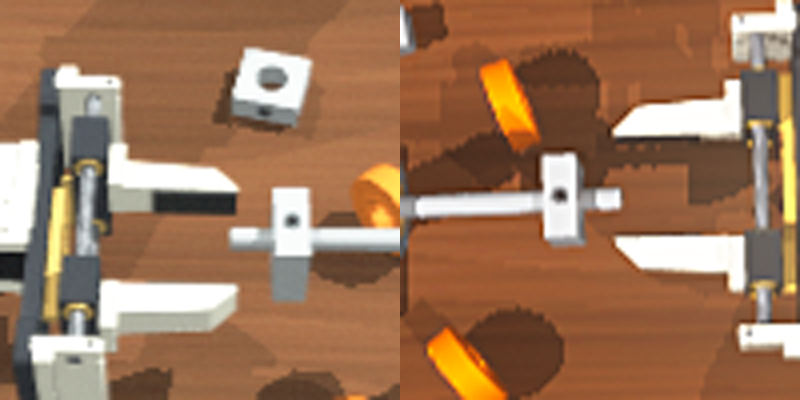

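{"name": "play_rows", "arguments": {
  "rows": [
    [-0.02,0.01,0.04,0,0,0.005,0.25],
    [-0.02,0.01,0.03,0,0,0,0.25],
    [0,0,0,0,0,0,0.25],
    [0,0,0,0,0,0,0.25]
  ]
}}

```text
clock: 4.3
position: [0.5646, 0.1164, 0.1143]
ee_rot: [-1.577, 0.006, -0.004]
force: [0.3, -0.4, -0.2]
width: 0.377
```

```bash
python3 - <<'E'
from h import *
st()
E
```

```text
t 4.3 pos [0.5646 0.1164 0.1143] x [ 1.     -0.006  -0.0014] z [ 0.006   1.     -0.0057] F [ 0.3464 -0.4484 -0.213 ] w 0.377 q [ 0.7578  1.2013 -0.5938  1.7033 -0.8851  1.2752  1.0126]
```

Contact test: at 35 mm opening, with the reported TCP 12 mm past the collar's near face, there was no contact. So the real finger ends are about 20 mm behind the reported TCP, as the pictures show. I reopen and go in by that measure.

{"name": "play_rows", "arguments": {
  "rows": [
    [0,0,0,0,0,0,-0.6],
    [0,0,0,0,0,0,-0.6],
    [0,0,0,0,0,0,-0.6],
    [0,0,0,0,0,0,-0.6]
  ],
  "force": 25
}}

```text
clock: 4.7
position: [0.5647, 0.1164, 0.1143]
ee_rot: [-1.576, 0.006, -0.003]
force: [0.6, 0.1, -0.5]
width: 0.67
```

```bash
python3 - <<'E'
from h import *
st()
go([.5652,.139,.115],[-0.0103,1,0],[1,.0103,0],n=3,g=-.6)
E
```

```text
t 4.7 pos [0.5647 0.1164 0.1143] x [ 1.     -0.0059 -0.0015] z [ 0.0059  1.     -0.0057] F [ 0.6449  0.0955 -0.4805] w 0.67 q [ 0.7576  1.2014 -0.5938  1.7029 -0.8851  1.2754  1.0124]
clock 4.7 dist mm 22.643071503484585 deg 0.9858617997178382 rows 3
[0.001, -0.002, 0.05, 0.004, -0.011, -0.001, -0.6]
[0.001, -0.002, 0.05, 0.004, -0.011, -0.001, -0.6]
[0.001, -0.002, 0.05, 0.004, -0.011, -0.001, -0.6]
```

{"name": "play_rows", "arguments": {
  "rows": [
    [0.001,-0.002,0.05,0.004,-0.01,0,-0.6],
    [0.001,-0.002,0.05,0.004,-0.01,0,-0.6],
    [0.001,-0.002,0.05,0.004,-0.01,0,-0.6],
    [0,0,0,0,0,0,-0.6]
  ]
}}

```text
clock: 5.1
position: [0.5652, 0.1412, 0.1155]
ee_rot: [-1.569, -0.008, 0.009]
force: [-0.2, -0.0, 0.3]
width: 0.796
```

```bash
python3 - <<'E'
from h import *
st()
ims=[cv2.resize(get_image("scene")[124:224,216:316],None,fx=4,fy=4,interpolation=cv2.INTER_CUBIC),cv2.resize(get_image("top")[146:246,183:283],None,fx=4,fy=4,interpolation=cv2.INTER_CUBIC)]
cv2.imwrite("pics/c5.png",np.hstack(ims))
E
```

```text
t 5.1 pos [0.5652 0.1412 0.1155] x [ 0.9999  0.0107 -0.0011] z [-0.0107  0.9999  0.0013] F [-0.152  -0.0087  0.2806] w 0.796 q [ 0.7281  1.2082 -0.6101  1.7118 -0.8991  1.2525  1.0182]
```

View pics/c5.png

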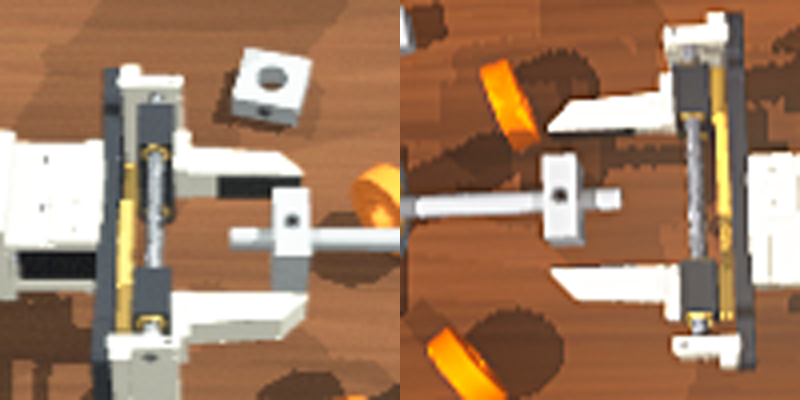

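The finger ends straddle the collar, reaching just short of its far face (scene 305 vs 312, top 550 vs 545), and the bar end is clear of the palm. Closing.

{"name": "play_rows", "arguments": {
  "rows": [
    [0,0,0,0,0,0,1],
    [0,0,0,0,0,0,1],
    [0,0,0,0,0,0,1],
    [0,0,0,0,0,0,1],
    [0,0,0,0,0,0,1]
  ],
  "force": 25
}}

```text
clock: 5.7
position: [0.5658, 0.139, 0.1146]
ee_rot: [-1.571, -0.005, 0.007]
force: [0.3, 1.1, 0.2]
width: 0.473
```

```bash
python3 - <<'E'
from h import *
st()
E
```

```text
t 5.7 pos [0.5658 0.139  0.1146] x [ 1.      0.008  -0.0015] z [-0.008   1.     -0.0007] F [0.2922 1.0926 0.2466] w 0.473 q [ 0.7304  1.2078 -0.608   1.7108 -0.8984  1.253   1.0179]
```

{"name": "play_rows", "arguments": {
  "rows": [
    [0,0,0,0,0,0,1],
    [0,-0.017,0,0,0,0,1],
    [0,-0.017,0,0,0,0,1],
    [0,0,0,0,0,0,1]
  ]
}}

```text
clock: 6.1
position: [0.5658, 0.1386, 0.1191]
ee_rot: [-1.573, -0.004, 0.007]
force: [0.2, 0.1, -1.3]
width: 0.475
```

```bash
python3 - <<'E'
from h import *
st()
go([.565,.095,.120],[-0.0103,1,0],[1,.0103,0],n=3,g=1)
E
```

```text
t 6.1 pos [0.5658 0.1386 0.1191] x [ 1.      0.0073 -0.0021] z [-0.0073  1.     -0.0024] F [ 0.1636  0.0688 -1.3308] w 0.475 q [ 0.7319  1.1991 -0.6096  1.7141 -0.9007  1.2537  1.013 ]
clock 6.1 dist mm 43.58402985849321 deg 0.2500492808917552 rows 3
[-0.003, -0.002, -0.097, 0.002, -0.002, -0.001, 1]
[-0.003, -0.002, -0.097, 0.002, -0.002, -0.001, 1]
[-0.003, -0.002, -0.097, 0.002, -0.002, -0.001, 1]
```

Fz is about −1.3 N, so the collar's weight is carried. Sliding off, with a check midway.

{"name": "play_rows", "arguments": {
  "rows": [
    [0,-0.002,-0.08,0,0,0,1],
    [0,-0.002,-0.1,0,0,0,1],
    [0,-0.002,-0.1,0,0,0,1]
  ]
}}

```text
clock: 6.4
position: [0.5653, 0.0951, 0.1205]
ee_rot: [-1.573, -0.006, 0.01]
force: [0.4, -0.3, -1.3]
width: 0.474
```

{"name": "play_rows", "arguments": {
  "rows": [
    [0,-0.002,-0.1,0,0,0,1],
    [0,-0.002,-0.1,0,0,0,1],
    [0,-0.002,-0.1,0,0,0,1],
    [0,-0.002,-0.1,0,0,0,1]
  ]
}}

```text
clock: 6.8
position: [0.5662, 0.0272, 0.1211]
ee_rot: [-1.575, -0.003, 0.008]
force: [-0.0, 0.2, -2.2]
width: 0.477
```

```bash
python3 - <<'E'
from h import *
st()
ims=[cv2.resize(get_image("scene")[114:224,176:316],None,fx=2.8,fy=2.8,interpolation=cv2.INTER_CUBIC),cv2.resize(get_image("top")[136:246,183:323],None,fx=2.8,fy=2.8,interpolation=cv2.INTER_CUBIC)]
cv2.imwrite("pics/c6.png",np.hstack(ims))
E
```

```text
t 6.8 pos [0.5662 0.0272 0.1211] x [ 1.      0.0071 -0.0029] z [-0.0071  1.     -0.0039] F [-0.0395  0.2002 -2.219 ] w 0.477 q [ 0.8224  1.2017 -0.5408  1.5741 -0.8033  1.4456  0.9355]
```

View pics/c6.png

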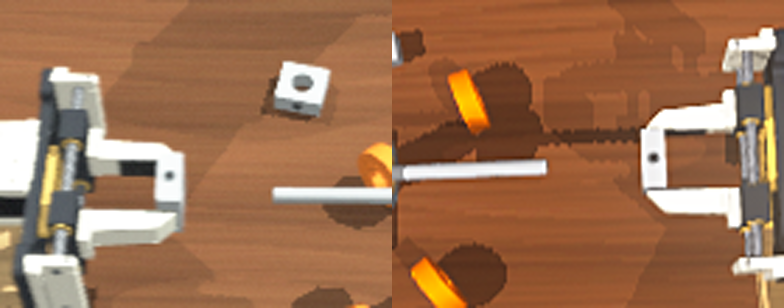

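```bash
python3 - <<'E'
from h import *
go([.53,-.26,.20],[0,0,-1],[1,.061,0],n=13,g=1)
E
```

```text
clock 6.9 dist mm 298.87831343893475 deg 89.70770651854788 rows 13
[-0.02, -0.04, -0.147, -0.241, -0.007, -0.007, 1]
[-0.02, -0.022, -0.15, -0.241, -0.007, -0.007, 1]
[-0.02, -0.004, -0.152, -0.241, -0.007, -0.007, 1]
[-0.021, 0.014, -0.151, -0.241, -0.007, -0.007, 1]
[-0.022, 0.032, -0.148, -0.241, -0.007, -0.007, 1]
[-0.022, 0.05, -0.143, -0.241, -0.007, -0.007, 1]
[-0.023, 0.066, -0.136, -0.241, -0.007, -0.007, 1]
[-0.024, 0.082, -0.127, -0.241, -0.007, -0.007, 1]
[-0.024, 0.097, -0.116, -0.241, -0.007, -0.007, 1]
[-0.025, 0.11, -0.104, -0.241, -0.007, -0.007, 1]
[-0.026, 0.121, -0.09, -0.241, -0.007, -0.007, 1]
[-0.026, 0.131, -0.075, -0.241, -0.007, -0.007, 1]
[-0.027, 0.139, -0.058, -0.241, -0.007, -0.007, 1]
```

{"name": "play_rows", "arguments": {
  "rows": [
    [0,-0.2,-0.08,0,0,0,1],
    [-0.02,-0.2,-0.13,-0.24,0,0,1],
    [-0.02,-0.06,-0.15,-0.24,-0.007,-0.007,1],
    [-0.02,0,-0.15,-0.24,-0.007,-0.007,1],
    [-0.02,0.02,-0.15,-0.24,-0.007,-0.007,1]
  ]
}}

```text
clock: 7.4
position: [0.5526, -0.0715, 0.1999]
ee_rot: [-2.06, -0.014, 0.022]
force: [-0.3, 0.0, -3.0]
width: 0.478
```

{"name": "play_rows", "arguments": {
  "rows": [
    [-0.02,0.05,-0.14,-0.24,-0.007,-0.007,1],
    [-0.02,0.06,-0.13,-0.24,-0.007,-0.007,1],
    [-0.02,0.08,-0.12,-0.24,-0.007,-0.007,1],
    [-0.02,0.1,-0.11,-0.24,-0.007,-0.007,1]
  ]
}}

```text
clock: 7.8
position: [0.542, -0.1614, 0.2168]
ee_rot: [-2.559, -0.05, 0.024]
force: [-0.9, -0.1, -2.5]
width: 0.474
```

```bash
python3 - <<'E'
from h import *
st()
go([.53,-.277,.15],[0,0,-1],[1,.061,0],g=1)
E
```

```text
t 7.8 pos [ 0.542  -0.1614  0.2168] x [ 0.9992  0.0406 -0.0065] z [-0.0278  0.5492 -0.8352] F [-0.8599 -0.1279 -2.4969] w 0.474 q [ 0.714   0.5723 -0.3103  1.4994 -0.3504  1.388   0.5821]
clock 7.8 dist mm 134.0543788402441 deg 33.38483475056221 rows 5
[-0.022, 0.177, -0.01, -0.233, 0.0, -0.009, 1]
[-0.022, 0.177, 0.011, -0.233, 0.0, -0.009, 1]
[-0.023, 0.174, 0.031, -0.233, 0.0, -0.009, 1]
[-0.024, 0.169, 0.051, -0.233, 0.0, -0.009, 1]
[-0.025, 0.162, 0.071, -0.233, 0.0, -0.009, 1]
```

{"name": "play_rows", "arguments": {
  "rows": [
    [-0.02,0.18,-0.03,-0.23,0,-0.009,1],
    [-0.02,0.18,0,-0.23,0,-0.009,1],
    [-0.02,0.17,0.02,-0.23,0,-0.009,1],
    [-0.02,0.17,0.04,-0.23,0,-0.009,1],
    [-0.02,0.16,0.05,-0.23,0,-0.009,1]
  ]
}}

```text
clock: 8.3
position: [0.5343, -0.2809, 0.165]
ee_rot: [3.126, 0.111, 0.011]
force: [-1.3, -0.2, -2.9]
width: 0.474
```

{"name": "play_rows", "arguments": {
  "rows": [
    [0,0,0,0,0,0,1]
  ]
}}

```text
clock: 8.4
position: [0.5334, -0.2781, 0.1642]
ee_rot: [3.125, 0.118, 0.007]
force: [-0.1, 1.1, -1.5]
width: 0.474
```

```bash
python3 - <<'E'
from h import *
st()
go([.53,-.277,.04],[0,0,-1],[1,.061,0],g=1)
ims=[cv2.resize(get_image("scene")[80:240,60:240],None,fx=2.2,fy=2.2,interpolation=cv2.INTER_CUBIC),cv2.resize(get_image("top")[130:290,290:470],None,fx=2.2,fy=2.2,interpolation=cv2.INTER_CUBIC)]
cv2.imwrite("pics/c7.png",np.hstack(ims))
E
```

```text
t 8.4 pos [ 0.5334 -0.2781  0.1642] x [0.9971 0.0754 0.004 ] z [ 0.0051 -0.0137 -0.9999] F [-0.1208  1.0619 -1.4736] w 0.474 q [ 0.4994  0.4351 -0.1611  1.6858  0.0925  1.0181  0.3805]
clock 8.4 dist mm 124.24525837856515 deg 1.17889303466898 rows 3
[-0.008, -0.007, 0.276, 0.009, -0.003, 0.01, 1]
[-0.008, -0.006, 0.276, 0.009, -0.003, 0.01, 1]
[-0.008, -0.004, 0.276, 0.009, -0.003, 0.01, 1]
```

View pics/c7.png

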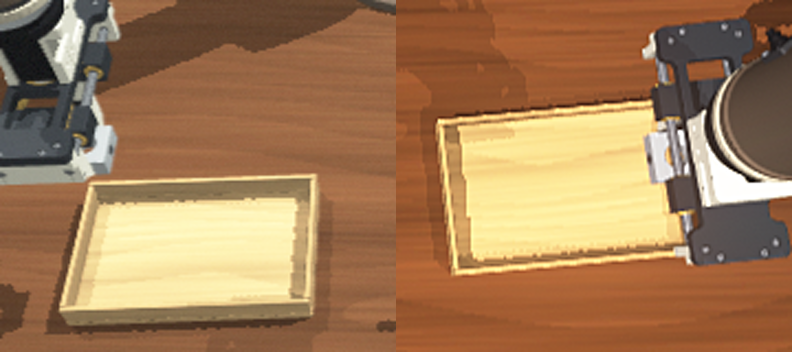

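{"name": "play_rows", "arguments": {
  "rows": [
    [-0.008,-0.007,0.27,0.009,-0.003,0.01,1],
    [-0.008,-0.006,0.27,0.009,-0.003,0.01,1],
    [-0.008,-0.004,0.27,0.009,-0.003,0.01,1],
    [0,0,0,0,0,0,1]
  ]
}}

```text
clock: 8.9
position: [0.533, -0.2762, 0.0427]
ee_rot: [-3.126, -0.081, -0.006]
force: [-1.7, -0.9, -2.0]
width: 0.476
```

```bash
python3 - <<'E'
from h import *
st()
go([.53,-.277,-.004],[0,0,-1],[1,.061,0],g=1,n=2)
E
```

```text
t 8.9 pos [ 0.533  -0.2762  0.0427] x [0.9987 0.0517 0.0041] z [ 0.0033  0.0141 -0.9999] F [-1.7194 -0.8811 -2.0068] w 0.476 q [ 0.5061  0.579  -0.1551  1.7899  0.0997  0.7827  0.3567]
clock 8.9 dist mm 46.822246991724185 deg 0.9842483158925928 rows 2
[-0.011, 0.004, 0.156, -0.014, -0.004, -0.009, 1]
[-0.011, 0.003, 0.156, -0.014, -0.004, -0.009, 1]
```

{"name": "play_rows", "arguments": {
  "rows": [
    [-0.01,0.003,0.11,-0.012,-0.004,-0.008,1],
    [-0.01,0.003,0.11,-0.01,-0.004,-0.008,1],
    [0,0,0.06,0,0,0,1],
    [0,0,0,0,0,0,1]
  ]
}}

```text
clock: 9.3
position: [0.5332, -0.2788, 0.0046]
ee_rot: [-3.133, -0.085, -0.004]
force: [-0.6, 0.1, -1.4]
width: 0.477
```

```bash
python3 - <<'E'
from h import *
st()
im=get_image("scene")[110:210,70:220]
cv2.imwrite("pics/c8.png",cv2.resize(im,None,fx=5,fy=5,interpolation=cv2.INTER_CUBIC))
E
```

```text
t 9.3 pos [ 0.5332 -0.2788  0.0046] x [0.9985 0.0542 0.0029] z [ 0.0025  0.0075 -1.    ] F [-0.601   0.1341 -1.449 ] w 0.477 q [ 0.4975  0.6308 -0.144   1.8132  0.1185  0.7066  0.3449]
```

View pics/c8.png

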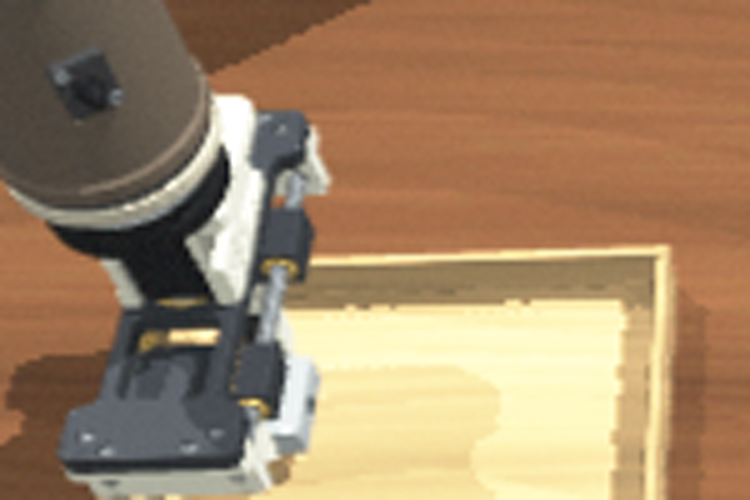

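{"name": "play_rows", "arguments": {
  "rows": [
    [0,0,0.04,-0.005,0,0,1],
    [0,0,0.03,-0.005,0,0,1],
    [0,0,0,0,0,0,1]
  ]
}}

```text
clock: 9.65
position: [0.5359, -0.28, -0.0028]
ee_rot: [-3.14, -0.084, -0.013]
force: [0.7, -0.6, -1.5]
width: 0.48
```

```bash
python3 - <<'E'
from h import *
st()
E
```

```text
t 9.65 pos [ 0.5359 -0.28   -0.0028] x [0.9985 0.0533 0.0082] z [ 0.0082  0.0005 -1.    ] F [ 0.7491 -0.5546 -1.52  ] w 0.48 q [ 0.4908  0.6405 -0.1383  1.818   0.1251  0.684   0.3364]
```

{"name": "play_rows", "arguments": {
  "rows": [
    [-0.01,0,0.025,0,-0.005,0,1],
    [-0.005,0,0.02,0,-0.005,0,1],
    [0,0,0,0,0,0,1]
  ]
}}

```text
clock: 9.95
position: [0.5338, -0.28, -0.0095]
ee_rot: [3.14, 0.084, 0.005]
force: [-0.4, 0.0, -1.4]
width: 0.476
```

{"name": "play_rows", "arguments": {
  "rows": [
    [0,0,0.01,0,0,0,1],
    [0,0,0,0,0,0,1]
  ]
}}

```text
clock: 10.15
position: [0.5341, -0.2801, -0.0105]
ee_rot: [3.14, 0.084, 0.006]
force: [0.3, 0.9, -1.7]
width: 0.478
```

{"name": "play_rows", "arguments": {
  "rows": [
    [0,0,0.01,0,0,0,1],
    [0,0,0.01,0,0,0,1],
    [0,0,0,0,0,0,1]
  ]
}}

```text
clock: 10.45
position: [0.5343, -0.2802, -0.0101]
ee_rot: [3.139, 0.084, 0.007]
force: [-0.2, -0.1, -1.6]
width: 0.473
```

{"name": "play_rows", "arguments": {
  "rows": [
    [0,0,0.025,0,0,0,1],
    [0,0,0,0,0,0,1]
  ]
}}

```text
clock: 10.65
position: [0.5349, -0.2809, -0.0116]
ee_rot: [3.138, 0.084, 0.009]
force: [-0.6, 0.1, -1.6]
width: 0.477
```

```bash
python3 - <<'E'
from h import *
st()
im=get_image("scene")[150:220,80:200]
cv2.imwrite("pics/c9.png",cv2.resize(im,None,fx=6,fy=6,interpolation=cv2.INTER_CUBIC))
E
```

```text
t 10.65 pos [ 0.5349 -0.2809 -0.0116] x [0.9986 0.0533 0.006 ] z [ 0.0061 -0.0026 -1.    ] F [-0.6448  0.1094 -1.5768] w 0.477 q [ 0.4869  0.6527 -0.1332  1.8234  0.1309  0.6673  0.3316]
```

View pics/c9.png

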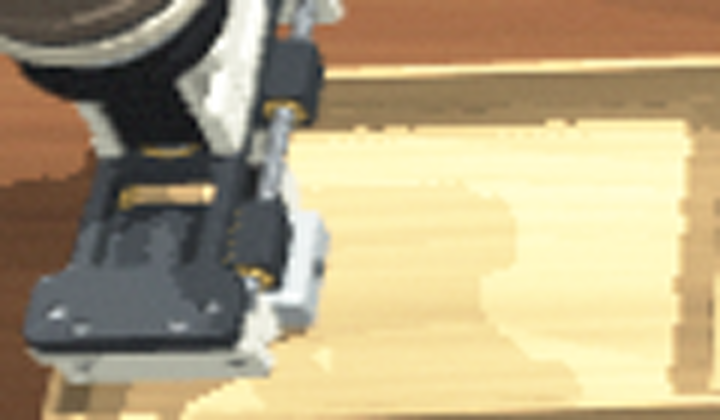

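{"name": "play_rows", "arguments": {
  "rows": [
    [0,0,0.025,0,0,0,1],
    [0,0,0.02,0,0,0,1]
  ]
}}

```text
clock: 10.9
position: [0.5352, -0.2816, -0.0145]
ee_rot: [3.136, 0.083, 0.01]
force: [-13.8, 5.8, 50.8]
width: 0.475
```

{"name": "play_rows", "arguments": {
  "rows": [
    [0,0,0,0,0,0,1]
  ]
}}

```text
clock: 11.0
position: [0.5354, -0.2816, -0.0138]
ee_rot: [3.136, 0.083, 0.011]
force: [0.5, -0.3, -1.5]
width: 0.48
```

Contact came at TCP z ≈ −0.0145 (a brief 50 N spike). The collar is now under 1 mm above the floor, so I release it.

{"name": "play_rows", "arguments": {
  "rows": [
    [0,0,0,0,0,0,-0.3],
    [0,0,0,0,0,0,-0.3],
    [0,0,0,0,0,0,-0.3],
    [0,0,0,0,0,0,-0.3]
  ]
}}

```text
clock: 11.4
position: [0.5368, -0.2817, -0.0142]
ee_rot: [3.136, 0.083, 0.014]
force: [-0.4, 1.2, 5.1]
width: 0.651
```

{"name": "play_rows", "arguments": {
  "rows": [
    [0,0,-0.06,0,0,0,-0.3],
    [0,0,-0.2,0,0,0,-0.3],
    [0,0,-0.3,0,0,0,-0.6],
    [0,0,-0.3,0,0,0,-1],
    [0,-0.1,-0.3,0,0,0,-1]
  ]
}}

```text
clock: 11.9
position: [0.5285, -0.266, 0.1589]
ee_rot: [-3.139, -0.079, 0.009]
force: [1.6, -1.2, -0.4]
width: 0.859
```

```bash
python3 - <<'E'
from h import *
st()
ims=[cv2.resize(get_image("scene")[100:240,60:240],None,fx=2.2,fy=2.2,interpolation=cv2.INTER_CUBIC),cv2.resize(get_image("top")[140:280,290:470],None,fx=2.2,fy=2.2,interpolation=cv2.INTER_CUBIC)]
cv2.imwrite("pics/c10.png",np.hstack(ims))
E
```

```text
t 11.9 pos [ 0.5285 -0.266   0.1589] x [ 0.9987  0.0505 -0.006 ] z [-0.006   0.0009 -1.    ] F [ 1.6075 -1.1602 -0.3893] w 0.859 q [ 0.4893  0.435  -0.16    1.7005  0.0803  1.0185  0.3519]
```

View pics/c10.png

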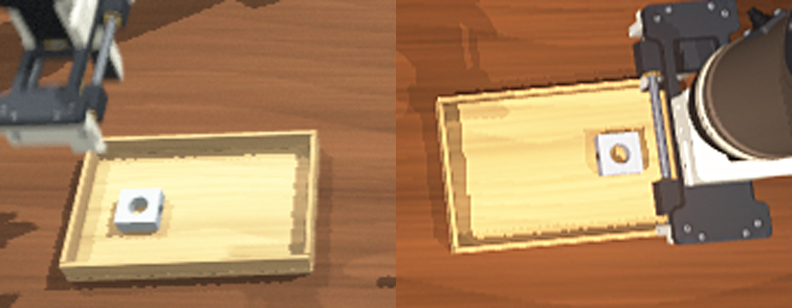

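The collar lies flat in the tray (crop: scene (139,212), top (619,154)). Next I go above the wheel with the tool down and the jaws across the bar.

```bash
python3 - <<'E'
from h import *
go([.564,.211,.20],[0,0,-1],[1,.0103,0],n=11,g=-1)
E
```

```text
clock 12.0 dist mm 476.65448733143097 deg 2.590341845729448 rows 11
[0.034, -0.286, -0.022, 0.0, -0.001, 0.008, -1]
[0.033, -0.286, -0.022, 0.0, -0.001, 0.008, -1]
[0.032, -0.286, -0.022, 0.0, -0.001, 0.008, -1]
[0.031, -0.286, -0.022, 0.0, -0.001, 0.008, -1]
[0.03, -0.287, -0.022, 0.0, -0.001, 0.008, -1]
[0.029, -0.287, -0.022, 0.0, -0.001, 0.008, -1]
[0.027, -0.287, -0.022, 0.0, -0.001, 0.008, -1]
[0.026, -0.287, -0.022, 0.0, -0.001, 0.008, -1]
[0.025, -0.287, -0.022, 0.0, -0.001, 0.008, -1]
[0.024, -0.287, -0.022, 0.0, -0.001, 0.008, -1]
[0.023, -0.287, -0.022, 0.0, -0.001, 0.008, -1]
```

{"name": "play_rows", "arguments": {
  "rows": [
    [0.03,-0.2,-0.1,0,0,0.008,-1],
    [0.03,-0.29,-0.05,0,0,0.008,-1],
    [0.03,-0.29,-0.02,0,0,0.008,-1],
    [0.03,-0.29,-0.02,0,0,0.008,-1],
    [0.03,-0.29,-0.02,0,0,0.008,-1]
  ]
}}

```text
clock: 12.5
position: [0.5455, -0.0609, 0.1977]
ee_rot: [3.135, 0.033, 0.01]
force: [1.0, -0.0, 0.1]
width: 1.002
```

{"name": "play_rows", "arguments": {
  "rows": [
    [0.03,-0.29,-0.01,0,0,0.008,-1],
    [0.03,-0.29,-0.01,0,0,0.008,-1],
    [0.02,-0.29,-0.01,0,0,0.008,-1],
    [0.02,-0.29,-0.01,0,0,0.008,-1],
    [0.02,-0.29,0,0,0,0.008,-1]
  ]
}}

```text
clock: 13.0
position: [0.5588, 0.1648, 0.2032]
ee_rot: [3.134, -0.001, 0.01]
force: [0.8, -0.0, 0.7]
width: 0.998
```

```bash
python3 - <<'E'
from h import *
st()
go([.5645,.211,.17],[0,0,-1],[1,.0103,0],g=-1)
E
```

```text
t 13.0 pos [0.5588 0.1648 0.2032] x [ 1.     -0.0008  0.0063] z [ 0.0063 -0.0072 -1.    ] F [ 0.7942 -0.0464  0.7397] w 0.998 q [-0.1714  0.3872 -0.2928  1.6679  0.1327  1.1025 -0.5043]
clock 13.0 dist mm 57.17172591444013 deg 0.8402236923983571 rows 2
[0.018, -0.155, 0.11, 0.007, -0.006, -0.011, -1]
[0.019, -0.154, 0.11, 0.007, -0.006, -0.011, -1]
```

{"name": "play_rows", "arguments": {
  "rows": [
    [0.018,-0.15,0.07,0.007,-0.006,-0.01,-1],
    [0.018,-0.13,0.08,0.007,-0.006,-0.01,-1],
    [0,0,0,0,0,0,-1]
  ]
}}

```text
clock: 13.3
position: [0.5617, 0.2176, 0.1797]
ee_rot: [-3.137, -0.033, 0.002]
force: [0.5, 0.3, -0.4]
width: 0.998
```

```bash
python3 - <<'E'
from h import *
st()
go([.5645,.211,.085],[0,0,-1],[1,.0103,0],g=-1)
ims=[cv2.resize(get_image("scene")[104:234,236:386],None,fx=2.6,fy=2.6,interpolation=cv2.INTER_CUBIC),cv2.resize(get_image("top")[126:256,113:263],None,fx=2.6,fy=2.6,interpolation=cv2.INTER_CUBIC)]
cv2.imwrite("pics/c11.png",np.hstack(ims))
E
```

```text
t 13.3 pos [0.5617 0.2176 0.1797] x [ 0.9998  0.0208 -0.001 ] z [-0.0011  0.004  -1.    ] F [ 0.497   0.3338 -0.3682] w 0.998 q [-0.2402  0.4428 -0.3066  1.645   0.143   1.0753 -0.5662]
clock 13.3 dist mm 94.99830013771121 deg 0.6476351399654723 rows 3
[0.006, 0.016, 0.21, -0.003, 0.001, 0.007, -1]
[0.006, 0.015, 0.21, -0.003, 0.001, 0.007, -1]
[0.006, 0.015, 0.21, -0.003, 0.001, 0.007, -1]
```

View pics/c11.png

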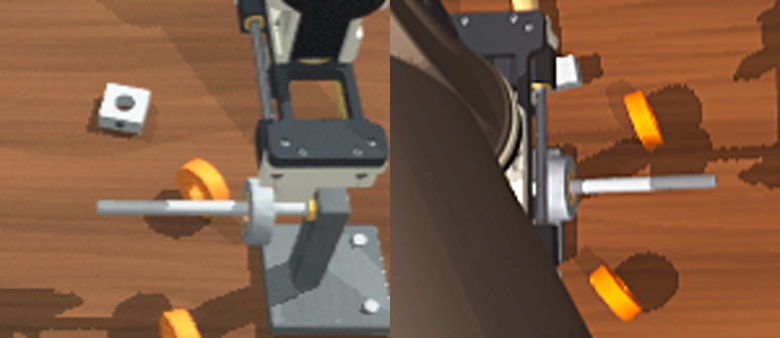

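{"name": "play_rows", "arguments": {
  "rows": [
    [0.006,0.016,0.19,-0.003,0.001,-0.007,-1],
    [0.006,0.016,0.2,-0.003,0.001,-0.007,-1],
    [0.006,0.016,0.2,-0.003,0.001,0,-1],
    [0,0,0,0,0,0,-1]
  ]
}}

```text
clock: 13.8
position: [0.5688, 0.2008, 0.0933]
ee_rot: [3.137, 0.027, 0.013]
force: [0.4, -0.7, -0.8]
width: 1.0
```

```bash
python3 - <<'E'
from h import *
st()
go([.5645,.211,.085],[0,0,-1],[1,.0103,0],g=-1)
ims=[cv2.resize(get_image("scene")[104:234,236:386],None,fx=2.6,fy=2.6,interpolation=cv2.INTER_CUBIC),cv2.resize(get_image("top")[126:256,113:263],None,fx=2.6,fy=2.6,interpolation=cv2.INTER_CUBIC)]
cv2.imwrite("pics/c12.png",np.hstack(ims))
E
```

```text
t 13.8 pos [0.5688 0.2008 0.0933] x [0.9998 0.0173 0.0079] z [ 0.008  -0.0042 -1.    ] F [ 0.419 -0.735 -0.756] w 1.0 q [-0.2358  0.5273 -0.2824  1.7436  0.1908  0.8919 -0.5841]
clock 13.8 dist mm 13.825755118997014 deg 0.6544004342186439 rows 1
[-0.028, -0.069, 0.055, 0.009, -0.016, 0.014, -1]
```

View pics/c12.png

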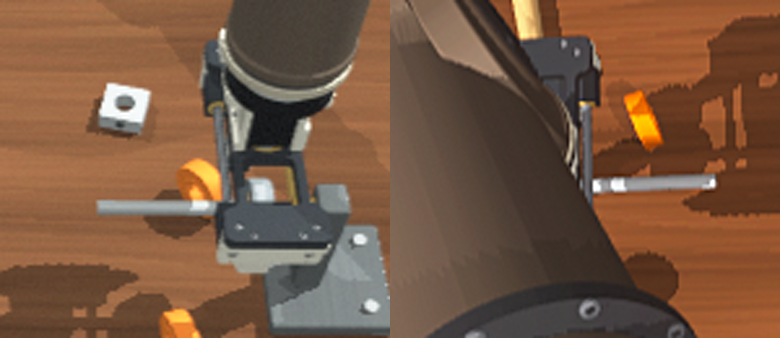

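{"name": "play_rows", "arguments": {
  "rows": [
    [-0.03,-0.06,0.045,0.009,-0.016,0.01,-1],
    [0,0,0,0,0,0,-1]
  ]
}}

```text
clock: 14.1
position: [0.568, 0.213, 0.0935]
ee_rot: [-3.136, -0.017, -0.014]
force: [0.6, -0.5, -0.1]
width: 1.003
```

```bash
python3 - <<'E'
from h import *
st()
E
```

```text
t 14.1 pos [0.568  0.213  0.0935] x [0.9999 0.011  0.0091] z [ 0.009   0.0057 -0.9999] F [ 0.6272 -0.4931 -0.1467] w 1.003 q [-0.2467  0.5301 -0.2865  1.7387  0.1842  0.8884 -0.6   ]
```

{"name": "play_rows", "arguments": {
  "rows": [
    [-0.02,0.01,0.05,-0.01,-0.016,0,-1],
    [-0.01,0,0.03,0,0,0,-1]
  ]
}}

```text
clock: 14.3
position: [0.5649, 0.2125, 0.0832]
ee_rot: [-3.14, -0.018, -0.007]
force: [-0.1, 0.1, 0.3]
width: 1.002
```

```bash
python3 - <<'E'
from h import *
st()
E
```

```text
t 14.3 pos [0.5649 0.2125 0.0832] x [0.9999 0.0114 0.0044] z [ 0.0044  0.0019 -1.    ] F [-0.1224  0.086   0.3362] w 1.002 q [-0.2515  0.5405 -0.2832  1.7504  0.1894  0.8726 -0.6066]
```

Good position. Closing gently, as the wheel is light.

{"name": "play_rows", "arguments": {
  "rows": [
    [0,0,0,0,0,0,1],
    [0,0,0,0,0,0,1],
    [0,0,0,0,0,0,1],
    [0,0,0,0,0,0,1],
    [0,0,0,0,0,0,1]
  ],
  "force": 15
}}

```text
clock: 14.8
position: [0.5645, 0.2125, 0.083]
ee_rot: [-3.14, -0.019, -0.006]
force: [1.0, 0.2, -0.7]
width: 0.617
```

```bash
python3 - <<'E'
from h import *
st()
E
```

```text
t 14.8 pos [0.5645 0.2125 0.083 ] x [0.9999 0.0119 0.004 ] z [ 0.004   0.0016 -1.    ] F [ 1.0431  0.2153 -0.6918] w 0.617 q [-0.2518  0.5406 -0.2833  1.751   0.1897  0.8724 -0.6067]
```

{"name": "play_rows", "arguments": {
  "rows": [
    [0,0,0,0,0,0,1],
    [0,0,-0.03,0,0,0,1],
    [0,0,0,0,0,0,1]
  ]
}}

```text
clock: 15.1
position: [0.5644, 0.2124, 0.0877]
ee_rot: [-3.14, -0.019, -0.006]
force: [-0.2, -0.5, -1.1]
width: 0.616
```

```bash
python3 - <<'E'
from h import *
st()
go([.5655,.110,.088],[0,0,-1],[1,.0103,0],g=1,n=5)
E
```

```text
t 15.1 pos [0.5644 0.2124 0.0877] x [0.9999 0.0118 0.0037] z [ 0.0037  0.0014 -1.    ] F [-0.2415 -0.497  -1.0705] w 0.616 q [-0.2506  0.5351 -0.2846  1.7467  0.1871  0.8823 -0.6045]
clock 15.1 dist mm 102.38390747682287 deg 0.2428236566577296 rows 5
[0.0, 0.137, -0.001, -0.001, -0.001, 0.001, 1]
[0.0, 0.137, -0.001, -0.001, -0.001, 0.001, 1]
[0.0, 0.137, 0.0, -0.001, -0.001, 0.001, 1]
[0.0, 0.137, 0.0, -0.001, -0.001, 0.001, 1]
[0.0, 0.137, 0.0, -0.001, -0.001, 0.001, 1]
```

{"name": "play_rows", "arguments": {
  "rows": [
    [0,0.1,0,0,0,0,1],
    [0,0.14,0,0,0,0,1],
    [0,0.14,0,0,0,0,1]
  ]
}}

```text
clock: 15.4
position: [0.5647, 0.1557, 0.0878]
ee_rot: [-3.138, -0.027, -0.006]
force: [0.4, -0.9, -0.6]
width: 0.614
```

```bash
python3 - <<'E'
from h import *
st()
go([.5655,.110,.088],[0,0,-1],[1,.0103,0],g=1)
E
```

```text
t 15.4 pos [0.5647 0.1557 0.0878] x [0.9998 0.0172 0.0041] z [ 0.0041  0.0031 -1.    ] F [ 0.4012 -0.8701 -0.644 ] w 0.614 q [-0.1557  0.5106 -0.2866  1.7913  0.1816  0.8604 -0.5087]
clock 15.4 dist mm 45.7220557348438 deg 0.49184068097412825 rows 2
[0.0, 0.152, -0.001, -0.003, -0.004, 0.007, 1]
[0.001, 0.152, -0.001, -0.003, -0.004, 0.007, 1]
```

{"name": "play_rows", "arguments": {
  "rows": [
    [0.002,0.12,0,-0.003,-0.004,0.005,1],
    [0.002,0.11,0,-0.003,-0.004,0.005,1],
    [0,0.05,0,0,0,0,1],
    [0,0,0,0,0,0,1]
  ]
}}

```text
clock: 15.8
position: [0.5658, 0.1037, 0.0876]
ee_rot: [3.138, 0.008, -0.001]
force: [0.6, -0.3, -1.2]
width: 0.615
```

```bash
python3 - <<'E'
from h import *
st()
ims=[cv2.resize(get_image("scene")[104:234,236:386],None,fx=2.6,fy=2.6,interpolation=cv2.INTER_CUBIC),cv2.resize(get_image("top")[126:256,143:293],None,fx=2.6,fy=2.6,interpolation=cv2.INTER_CUBIC)]
cv2.imwrite("pics/c13.png",np.hstack(ims))
E
```

```text
t 15.8 pos [0.5658 0.1037 0.0876] x [ 1.      0.005  -0.0006] z [-0.0006 -0.0037 -1.    ] F [ 0.5596 -0.2687 -1.2115] w 0.615 q [-0.0765  0.4986 -0.2787  1.8126  0.1794  0.8566 -0.4362]
```

View pics/c13.png

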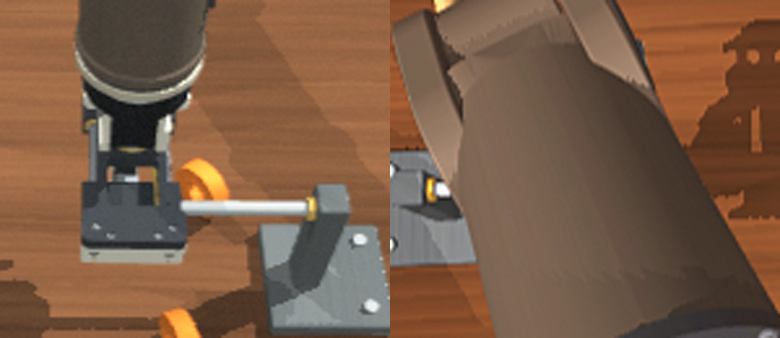

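{"name": "play_rows", "arguments": {
  "rows": [
    [0,0,0.03,0,0,0,1],
    [0,0,0,0,0,0,-1],
    [0,0,0,0,0,0,-1],
    [0,0,0,0,0,0,-1],
    [0,0,0,0,0,0,-1]
  ]
}}

```text
clock: 16.4
position: [0.5656, 0.1101, 0.0829]
ee_rot: [3.141, 0.019, 0.0]
force: [-0.8, 0.4, -0.1]
width: 0.906
```

{"name": "play_rows", "arguments": {
  "rows": [
    [0,0,-0.1,0,0,0,-1],
    [0,0,-0.28,0,0,0,-1],
    [0,0,-0.28,0,0,0,-1]
  ]
}}

```text
clock: 16.7
position: [0.5616, 0.1095, 0.1786]
ee_rot: [3.138, 0.022, -0.018]
force: [0.7, -0.1, -0.1]
width: 0.998
```

```bash
python3 - <<'E'
from h import *
st()
go([.56,-.06,.26],[-.0103,1,0],[1,.0103,0],n=12)
E
```

```text
t 16.7 pos [0.5616 0.1095 0.1786] x [ 0.9998  0.0138 -0.0117] z [-0.0117 -0.0031 -0.9999] F [ 0.7431 -0.0874 -0.102 ] w 0.998 q [-0.0658  0.4032 -0.3014  1.7098  0.1327  1.0608 -0.3971]
clock 16.7 dist mm 187.99113362379822 deg 90.16887251390318 rows 12
[-0.003, 0.094, -0.045, 0.262, 0.002, -0.001, -1]
[-0.003, 0.088, -0.057, 0.262, 0.002, -0.001, -1]
[-0.003, 0.079, -0.068, 0.262, 0.002, -0.001, -1]
[-0.003, 0.07, -0.078, 0.262, 0.002, -0.001, -1]
[-0.003, 0.059, -0.086, 0.262, 0.002, -0.001, -1]
[-0.003, 0.047, -0.093, 0.262, 0.002, -0.001, -1]
[-0.002, 0.035, -0.098, 0.262, 0.002, -0.001, -1]
[-0.002, 0.022, -0.102, 0.262, 0.002, -0.001, -1]
[-0.002, 0.008, -0.104, 0.262, 0.002, -0.001, -1]
[-0.002, -0.006, -0.104, 0.262, 0.002, -0.001, -1]
[-0.002, -0.019, -0.103, 0.262, 0.002, -0.001, -1]
[-0.002, -0.032, -0.099, 0.262, 0.002, -0.001, -1]
```

{"name": "play_rows", "arguments": {
  "rows": [
    [0,0.2,-0.1,0.1,0,0,-1],
    [0,0.12,-0.1,0.27,0,0,-1],
    [0,0.1,-0.1,0.27,0,0,-1],
    [0,0.08,-0.08,0.27,0,0,-1],
    [0,0.06,-0.09,0.27,0,0,-1]
  ]
}}

```text
clock: 17.2
position: [0.569, 0.0247, 0.2492]
ee_rot: [-2.531, -0.05, -0.004]
force: [0.7, -0.1, -2.1]
width: 0.997
```

{"name": "play_rows", "arguments": {
  "rows": [
    [0,0.05,-0.09,0.27,0,0,-1],
    [0,0.04,-0.09,0.27,0,0,-1],
    [0,0.02,-0.09,0.27,0,0,-1],
    [0,0,-0.09,0.27,0,0,-1]
  ]
}}

```text
clock: 17.6
position: [0.5731, -0.0344, 0.2801]
ee_rot: [-1.974, -0.044, -0.01]
force: [0.1, 0.7, -0.6]
width: 0.999
```

```bash
python3 - <<'E'
from h import *
st()
go([.56,-.06,.22],[-.0103,1,0],[1,.0103,0])
ims=[cv2.resize(get_image("scene")[104:234,196:346],None,fx=2.6,fy=2.6,interpolation=cv2.INTER_CUBIC),cv2.resize(get_image("top")[126:256,143:293],None,fx=2.6,fy=2.6,interpolation=cv2.INTER_CUBIC)]
cv2.imwrite("pics/c14.png",np.hstack(ims))
E
```

```text
t 17.6 pos [ 0.5731 -0.0344  0.2801] x [0.9993 0.0265 0.0278] z [-0.0134  0.9197 -0.3924] F [ 0.1448  0.7371 -0.6109] w 0.999 q [ 0.8214  0.7631 -0.5042  1.4981 -0.7048  1.5223  0.6479]
clock 17.6 dist mm 66.58036597602143 deg 23.17579117928258 rows 3
[-0.034, 0.144, 0.0, 0.269, 0.007, 0.02, -1]
[-0.033, 0.143, -0.019, 0.269, 0.007, 0.02, -1]
[-0.031, 0.14, -0.038, 0.269, 0.007, 0.02, -1]
```

View pics/c14.png

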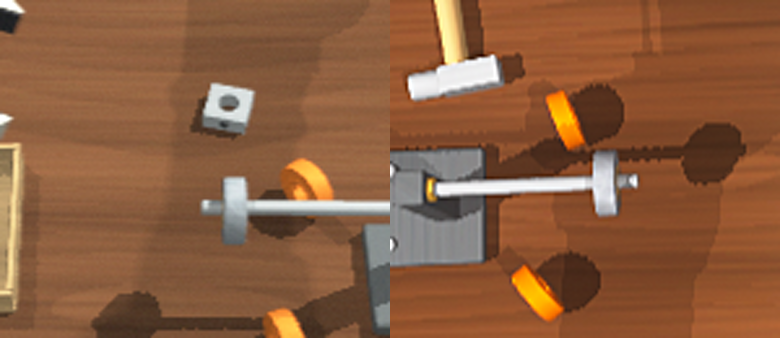

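The wheel hangs near the free end (crop: scene (234,210), top (605,182)), with the bar end still protruding. I measure it and go in horizontally as I did for the collar.

```bash
python3 - <<'E'
from h import *
print(ray("scene",(234/2.6+196-.5,185/2.6+104-.5),.143), ray("top",(215/2.6+143-.5,180/2.6+126-.5),.143))
print("tip", ray("scene",(202/2.6+196-.5,206/2.6+104-.5),.12), ray("top",(247/2.6+143-.5,181/2.6+126-.5),.12))
go([.565,.01,.115],[-.0103,1,0],[1,.0103,0],n=5)
E
```

```text
[0.561  0.1069 0.143 ] [0.5635 0.1056 0.143 ]
tip [0.5662 0.0817 0.12  ] [0.5654 0.0811 0.12  ]
clock 17.7 dist mm 166.2945574872667 deg 23.03710731369392 rows 5
[-0.012, 0.17, 0.142, 0.161, 0.003, 0.008, -1]
[-0.012, 0.181, 0.128, 0.161, 0.003, 0.008, -1]
[-0.011, 0.19, 0.113, 0.161, 0.003, 0.008, -1]
[-0.01, 0.199, 0.097, 0.161, 0.003, 0.008, -1]
[-0.01, 0.206, 0.081, 0.161, 0.003, 0.008, -1]
```

{"name": "play_rows", "arguments": {
  "rows": [
    [-0.012,0.15,0.08,0.2,0.003,0.008,-1],
    [-0.012,0.18,0.08,0.2,0.003,0.008,-1],
    [-0.012,0.19,0.08,0.2,0.003,0.008,-1],
    [-0.01,0.2,0.08,0.17,0.003,0.008,-1],
    [-0.01,0.2,0.06,0.05,0.003,0.008,-1]
  ]
}}

```text
clock: 18.2
position: [0.5714, -0.0106, 0.1283]
ee_rot: [-1.561, -0.014, -0.008]
force: [0.4, 0.6, -0.7]
width: 1.0
```

{"name": "play_rows", "arguments": {
  "rows": [
    [0,0,0,0,0,0,-1]
  ]
}}

```text
clock: 18.3
position: [0.5696, -0.009, 0.1239]
ee_rot: [-1.558, -0.01, -0.001]
force: [0.0, -0.5, 0.6]
width: 1.002
```

```bash
python3 - <<'E'
from h import *
st()
go([.565,.09,.115],[-.0103,1,0],[1,.0103,0],n=3)
E
```

```text
t 18.3 pos [ 0.5696 -0.009   0.1239] x [1.     0.0059 0.0068] z [-0.006   0.9999  0.0131] F [ 0.0172 -0.462   0.6266] w 1.002 q [ 0.8535  1.2228 -0.5384  1.5071 -0.7758  1.5136  0.9108]
clock 18.3 dist mm 99.46378318621304 deg 0.8806619567322327 rows 3
[-0.009, 0.023, 0.22, -0.009, -0.003, 0.005, -1]
[-0.009, 0.022, 0.22, -0.009, -0.003, 0.005, -1]
[-0.008, 0.021, 0.22, -0.009, -0.003, 0.005, -1]
```

{"name": "play_rows", "arguments": {
  "rows": [
    [-0.009,0.022,0.18,-0.009,-0.003,0.005,-1],
    [-0.009,0.022,0.2,-0.009,-0.003,0.005,-1],
    [-0.009,0.015,0.2,-0.009,-0.003,0,-1],
    [0,0,0,0,0,0,-1]
  ]
}}

```text
clock: 18.7
position: [0.5683, 0.0797, 0.1215]
ee_rot: [-1.579, -0.015, 0.0]
force: [-0.8, 0.8, 0.5]
width: 0.997
```

```bash
python3 - <<'E'
from h import *
st()
go([.565,.132,.115],[-.0103,1,0],[1,.0103,0],n=2)
E
```

```text
t 18.7 pos [0.5683 0.0797 0.1215] x [0.9999 0.0099 0.0096] z [-0.0098  0.9999 -0.0079] F [-0.82    0.7739  0.5224] w 0.997 q [ 0.786   1.1974 -0.5839  1.6398 -0.8353  1.3489  0.9683]
clock 18.7 dist mm 52.790075918717214 deg 0.7150194466217996 rows 2
[-0.01, 0.02, 0.175, 0.008, 0.0, 0.01, -1]
[-0.009, 0.021, 0.174, 0.008, 0.0, 0.01, -1]
```

{"name": "play_rows", "arguments": {
  "rows": [
    [-0.012,0.022,0.12,0.006,0,0.008,-1],
    [-0.01,0.02,0.12,0.006,0,0.008,-1],
    [-0.006,0.012,0.1,0,0,0,-1],
    [0,0,0,0,0,0,-1]
  ]
}}

```text
clock: 19.1
position: [0.5677, 0.1307, 0.1207]
ee_rot: [-1.582, -0.019, -0.003]
force: [-0.0, -0.4, 0.4]
width: 0.998
```

```bash
python3 - <<'E'
from h import *
st()
go([.565,.132,.115],[-.0103,1,0],[1,.0103,0],n=2)
ims=[cv2.resize(get_image("scene")[124:224,216:316],None,fx=4,fy=4,interpolation=cv2.INTER_CUBIC),cv2.resize(get_image("top")[146:246,183:283],None,fx=4,fy=4,interpolation=cv2.INTER_CUBIC)]
cv2.imwrite("pics/c15.png",np.hstack(ims))
E
```

```text
t 19.1 pos [0.5677 0.1307 0.1207] x [0.9998 0.0102 0.0145] z [-0.01    0.9999 -0.011 ] F [-0.0281 -0.4052  0.3653] w 0.998 q [ 0.7435  1.1959 -0.6171  1.7011 -0.8806  1.2585  1.0068]
clock 19.1 dist mm 6.43586794485024 deg 1.0420137849077649 rows 2
[-0.009, 0.019, 0.005, 0.011, 0.0, 0.015, -1]
[-0.009, 0.019, 0.004, 0.011, 0.0, 0.015, -1]
```

View pics/c15.png

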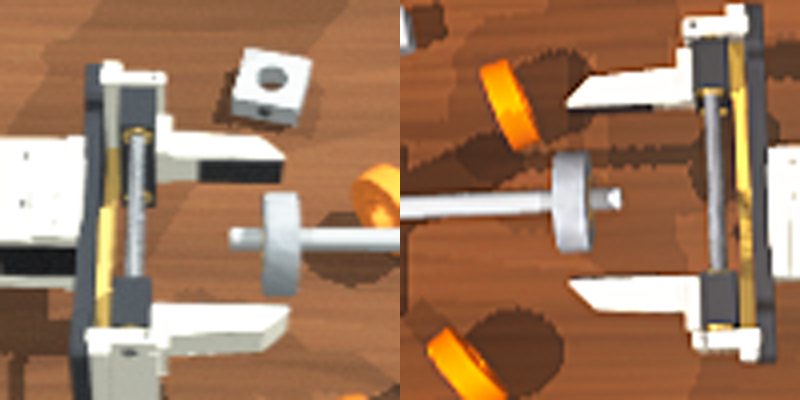

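{"name": "play_rows", "arguments": {
  "rows": [
    [-0.012,0.03,0.015,0.011,0,0.02,-1],
    [-0.01,0.02,0.01,0.011,0,0.015,-1],
    [0,0,0,0,0,0,-1]
  ]
}}

```text
clock: 19.5
position: [0.5664, 0.1296, 0.111]
ee_rot: [-1.574, -0.0, 0.006]
force: [-0.1, 0.1, -0.3]
width: 0.999
```

```bash
python3 - <<'E'
from h import *
st()
go([.565,.133,.115],[-.0103,1,0],[1,.0103,0],n=2)
E
```

```text
t 19.5 pos [0.5664 0.1296 0.111 ] x [ 1.      0.0042 -0.0039] z [-0.0042  1.     -0.0033] F [-0.0699  0.0756 -0.2986] w 0.999 q [ 0.7447  1.2146 -0.6099  1.7008 -0.8823  1.2574  1.0069]
clock 19.5 dist mm 5.401606075705914 deg 0.4532491297852183 rows 2
[-0.005, -0.013, 0.011, 0.003, -0.006, -0.004, -1]
[-0.005, -0.013, 0.011, 0.003, -0.006, -0.004, -1]
```

{"name": "play_rows", "arguments": {
  "rows": [
    [-0.005,-0.014,0.015,0.003,-0.006,-0.004,-1],
    [-0.005,-0.01,0.015,0.003,-0.006,-0.004,-1],
    [0,0,0,0,0,0,-1]
  ]
}}

```text
clock: 19.8
position: [0.5649, 0.1337, 0.1144]
ee_rot: [-1.57, -0.007, 0.008]
force: [0.5, -0.5, 0.1]
width: 0.999
```

```bash
python3 - <<'E'
from h import *
st()
E
```

```text
t 19.8 pos [0.5649 0.1337 0.1144] x [ 1.      0.0095 -0.0004] z [-0.0095  1.      0.0005] F [ 0.469  -0.5495  0.0707] w 0.999 q [ 0.7417  1.2126 -0.615   1.7049 -0.8838  1.2565  1.0091]
```

Aligned. Closing.

{"name": "play_rows", "arguments": {
  "rows": [
    [0,0,0,0,0,0,1],
    [0,0,0,0,0,0,1],
    [0,0,0,0,0,0,1],
    [0,0,0,0,0,0,1],
    [0,0,0,0,0,0,1]
  ],
  "force": 20
}}

```text
clock: 20.3
position: [0.565, 0.1338, 0.1146]
ee_rot: [-1.57, -0.008, 0.008]
force: [0.5, 0.7, -0.3]
width: 0.613
```

{"name": "play_rows", "arguments": {
  "rows": [
    [0,0,0,0,0,0,1],
    [0,-0.03,0,0,0,0,1],
    [0,0,0,0,0,0,1]
  ]
}}

```text
clock: 20.6
position: [0.5651, 0.1337, 0.1192]
ee_rot: [-1.571, -0.007, 0.008]
force: [0.2, 0.5, -0.5]
width: 0.608
```

```bash
python3 - <<'E'
from h import *
st()
ims=[cv2.resize(get_image("scene")[124:224,216:316],None,fx=4,fy=4,interpolation=cv2.INTER_CUBIC),cv2.resize(get_image("top")[146:246,183:283],None,fx=4,fy=4,interpolation=cv2.INTER_CUBIC)]
cv2.imwrite("pics/c16.png",np.hstack(ims))
E
```

```text
t 20.6 pos [0.5651 0.1337 0.1192] x [ 1.      0.0094 -0.0002] z [-0.0094  1.     -0.    ] F [ 0.229   0.5302 -0.4644] w 0.608 q [ 0.7429  1.2044 -0.6172  1.7077 -0.8863  1.2577  1.0048]
```

View pics/c16.png

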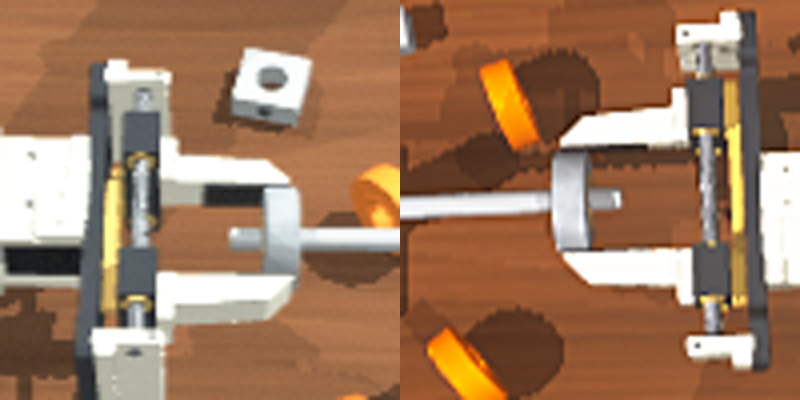

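The wheel is gripped (55.9 mm) with its face about 3 mm past the finger ends. Sliding off.

{"name": "play_rows", "arguments": {
  "rows": [
    [0,0,-0.08,0,0,0,1],
    [0,0,-0.1,0,0,0,1],
    [0,0,-0.1,0,0,0,1],
    [0,0,-0.1,0,0,0,1]
  ]
}}

```text
clock: 21.1
position: [0.5647, 0.0732, 0.1186]
ee_rot: [-1.571, -0.008, 0.01]
force: [-0.8, 0.1, -1.1]
width: 0.608
```

{"name": "play_rows", "arguments": {
  "rows": [
    [0,0,-0.1,0,0,0,1],
    [0,0,-0.12,0,0,0,1],
    [0,-0.15,-0.1,0,0,0,1],
    [0,-0.2,-0.1,-0.1,0,0,1]
  ]
}}

```text
clock: 21.5
position: [0.5642, 0.0018, 0.166]
ee_rot: [-1.621, 0.002, 0.014]
force: [1.3, -0.8, -0.4]
width: 0.614
```

```bash
python3 - <<'E'
from h import *
st()
go([.523,-.16,.18],[0,0,-1],[1,.061,0],n=12,g=1)
ims=[cv2.resize(get_image("scene")[104:234,136:316],None,fx=2.2,fy=2.2,interpolation=cv2.INTER_CUBIC),cv2.resize(get_image("top")[126:256,183:363],None,fx=2.2,fy=2.2,interpolation=cv2.INTER_CUBIC)]
cv2.imwrite("pics/c17.png",np.hstack(ims))
E
```

```text
t 21.5 pos [0.5642 0.0018 0.166 ] x [ 0.9999  0.0073 -0.0108] z [-0.0078  0.9987 -0.0501] F [ 1.3029 -0.7958 -0.449 ] w 0.614 q [ 0.8522  1.1087 -0.5453  1.5698 -0.7918  1.4835  0.8593]
clock 21.5 dist mm 167.6040868210802 deg 87.18894889363834 rows 12
[-0.024, -0.003, -0.09, -0.253, -0.005, -0.009, 1]
[-0.024, 0.008, -0.09, -0.253, -0.005, -0.009, 1]
[-0.024, 0.019, -0.088, -0.253, -0.005, -0.009, 1]
[-0.025, 0.03, -0.085, -0.253, -0.005, -0.009, 1]
[-0.025, 0.041, -0.08, -0.253, -0.005, -0.009, 1]
[-0.025, 0.05, -0.074, -0.253, -0.005, -0.009, 1]
[-0.026, 0.059, -0.067, -0.253, -0.005, -0.009, 1]
[-0.026, 0.067, -0.059, -0.253, -0.005, -0.009, 1]
[-0.027, 0.074, -0.05, -0.253, -0.005, -0.009, 1]
[-0.027, 0.079, -0.04, -0.253, -0.005, -0.009, 1]
[-0.028, 0.084, -0.03, -0.253, -0.005, -0.009, 1]
[-0.028, 0.087, -0.019, -0.253, -0.005, -0.009, 1]
```

View pics/c17.png

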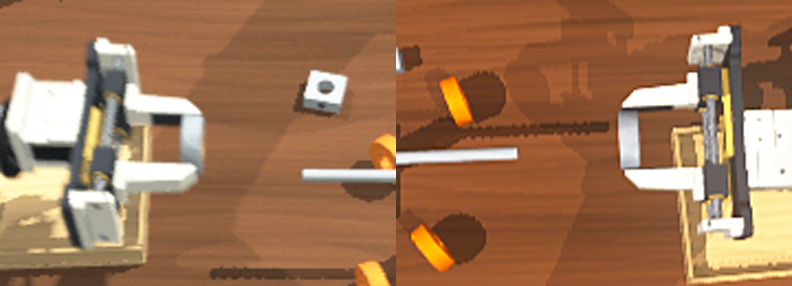

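{"name": "play_rows", "arguments": {
  "rows": [
    [-0.024,-0.05,-0.09,-0.25,-0.005,-0.009,1],
    [-0.024,-0.02,-0.09,-0.25,-0.005,-0.009,1],
    [-0.024,0.01,-0.09,-0.25,-0.005,-0.009,1],
    [-0.025,0.03,-0.085,-0.25,-0.005,-0.009,1],
    [-0.025,0.04,-0.08,-0.25,-0.005,-0.009,1]
  ]
}}

```text
clock: 22.1
position: [0.5465, -0.0748, 0.1826]
ee_rot: [-2.263, -0.02, 0.007]
force: [0.2, 0.5, -1.5]
width: 0.609
```

{"name": "play_rows", "arguments": {
  "rows": [
    [-0.025,0.05,-0.075,-0.25,-0.005,-0.009,1],
    [-0.025,0.06,-0.07,-0.25,-0.005,-0.009,1],
    [-0.025,0.07,-0.06,-0.25,-0.005,-0.009,1],
    [-0.025,0.07,-0.05,-0.25,-0.005,-0.009,1]
  ]
}}

```text
clock: 22.5
position: [0.5321, -0.1368, 0.1915]
ee_rot: [-2.785, -0.046, -0.001]
force: [-0.2, 0.6, -0.5]
width: 0.612
```

```bash
python3 - <<'E'
from h import *
st()
go([.523,-.165,.15],[0,0,-1],[1,.061,0],n=4,g=1)
E
```

```text
t 22.5 pos [ 0.5321 -0.1368  0.1915] x [0.9995 0.0319 0.0067] z [-0.0048  0.3486 -0.9373] F [-0.2029  0.5921 -0.5314] w 0.612 q [ 0.5806  0.4475 -0.279   1.6683 -0.235   1.171   0.4598]
clock 22.5 dist mm 50.990620266327504 deg 20.46519450669881 rows 4
[-0.017, 0.068, 0.048, -0.178, -0.006, -0.014, 1]
[-0.017, 0.063, 0.054, -0.178, -0.006, -0.014, 1]
[-0.018, 0.058, 0.06, -0.178, -0.006, -0.014, 1]
[-0.018, 0.052, 0.065, -0.178, -0.006, -0.014, 1]
```

{"name": "play_rows", "arguments": {
  "rows": [
    [-0.017,0.07,0.03,-0.18,-0.006,-0.014,1],
    [-0.017,0.06,0.05,-0.18,-0.006,-0.014,1],
    [-0.018,0.06,0.06,-0.18,-0.006,-0.014,1],
    [-0.018,0.05,0.06,-0.15,-0.006,-0.014,1],
    [0,0,0,0,0,0,1]
  ]
}}

```text
clock: 23.0
position: [0.5231, -0.1678, 0.1578]
ee_rot: [3.132, 0.103, 0.006]
force: [-0.9, -0.4, 0.2]
width: 0.614
```

```bash
python3 - <<'E'
from h import *
st()
go([.523,-.167,.04],[0,0,-1],[1,.061,0],n=3,g=1)
E
```

```text
t 23.0 pos [ 0.5231 -0.1678  0.1578] x [0.9978 0.0657 0.0034] z [ 0.004 -0.008 -1.   ] F [-0.8894 -0.4368  0.2297] w 0.614 q [ 0.3542  0.3669 -0.1926  1.8144  0.0925  0.9632  0.1873]
clock 23.0 dist mm 117.84463783858729 deg 0.5788813287720814 rows 3
[-0.001, -0.004, 0.262, 0.005, -0.002, 0.003, 1]
[-0.001, -0.003, 0.262, 0.005, -0.002, 0.003, 1]
[0.0, -0.003, 0.262, 0.005, -0.002, 0.003, 1]
```

{"name": "play_rows", "arguments": {
  "rows": [
    [0,-0.003,0.25,0.005,-0.002,0.003,1],
    [0,-0.003,0.26,0.005,-0.002,0.003,1],
    [0,-0.003,0.26,0.005,-0.002,0.003,1],
    [0,0,0.15,0,0,0,1],
    [0,0,0,0,0,0,1]
  ]
}}

```text
clock: 23.5
position: [0.5251, -0.1699, 0.0182]
ee_rot: [-3.135, -0.085, -0.002]
force: [0.3, 0.8, -1.0]
width: 0.609
```

```bash
python3 - <<'E'
from h import *
st()
go([.523,-.167,-.009],[0,0,-1],[1,.061,0],g=1)
ims=[cv2.resize(get_image("scene")[100:240,60:240],None,fx=2.2,fy=2.2,interpolation=cv2.INTER_CUBIC),cv2.resize(get_image("top")[140:280,290:470],None,fx=2.2,fy=2.2,interpolation=cv2.INTER_CUBIC)]
cv2.imwrite("pics/c18.png",np.hstack(ims))
E
```

```text
t 23.5 pos [ 0.5251 -0.1699  0.0182] x [0.9985 0.054  0.0012] z [ 0.0009  0.0058 -1.    ] F [ 0.2593  0.7942 -0.9666] w 0.609 q [ 0.3438  0.5536 -0.1704  1.9305  0.1348  0.6686  0.1465]
clock 23.5 dist mm 27.453844722742268 deg 0.5184781072866245 rows 1
[-0.013, -0.019, 0.182, -0.012, -0.003, -0.014, 1]
```

View pics/c18.png

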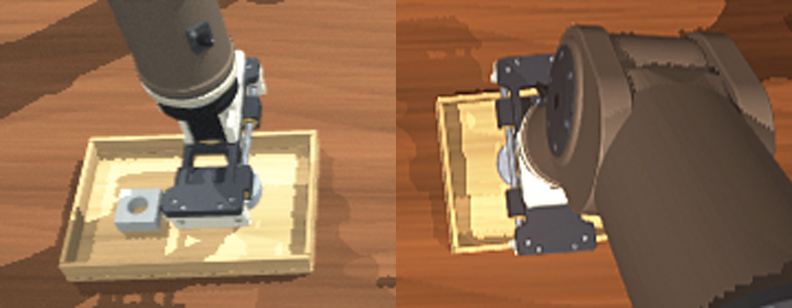

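{"name": "play_rows", "arguments": {
  "rows": [
    [-0.005,0,0.07,-0.006,-0.003,0,1],
    [0,0,0.05,-0.006,0,0,1],
    [0,0,0,0,0,0,1]
  ]
}}

```text
clock: 23.9
position: [0.5292, -0.1718, 0.0055]
ee_rot: [3.137, 0.082, 0.015]
force: [0.2, 0.2, -0.9]
width: 0.61
```

{"name": "play_rows", "arguments": {
  "rows": [
    [0,0,0.03,0,0,0,1],
    [0,0,0,0,0,0,1]
  ]
}}

```text
clock: 24.1
position: [0.5298, -0.1718, 0.0015]
ee_rot: [3.137, 0.082, 0.017]
force: [-0.5, 0.3, -1.3]
width: 0.606
```

{"name": "play_rows", "arguments": {
  "rows": [
    [-0.01,0,0.04,-0.005,-0.012,0,1],
    [-0.005,0,0.015,0,-0.01,0,1],
    [0,0,0,0,0,0,1]
  ]
}}

```text
clock: 24.4
position: [0.5278, -0.1718, -0.007]
ee_rot: [3.134, 0.083, -0.0]
force: [-0.8, -0.4, -0.8]
width: 0.61
```

{"name": "play_rows", "arguments": {
  "rows": [
    [0,0,0.015,0,0,0,1],
    [0,0,0,0,0,0,1]
  ]
}}

```text
clock: 24.6
position: [0.5278, -0.1717, -0.0095]
ee_rot: [3.134, 0.083, -0.001]
force: [0.5, 0.4, 0.2]
width: 0.611
```

```bash
python3 - <<'E'
from h import *
st()
E
```

```text
t 24.6 pos [ 0.5278 -0.1717 -0.0095] x [ 0.9986  0.053  -0.0006] z [-0.0002 -0.0069 -1.    ] F [0.5176 0.394  0.1869] w 0.611 q [ 0.3213  0.5976 -0.1498  1.9421  0.1586  0.6119  0.1201]
```

{"name": "play_rows", "arguments": {
  "rows": [
    [0,0,0.012,0.005,0,0,1]
  ]
}}

```text
clock: 24.7
position: [0.5282, -0.1717, -0.0109]
ee_rot: [3.136, 0.084, 0.0]
force: [-6.2, 1.7, 28.8]
width: 0.611
```

{"name": "play_rows", "arguments": {
  "rows": [
    [0,0,0.01,0.005,0,0,1]
  ]
}}

```text
clock: 24.8
position: [0.5281, -0.1716, -0.0112]
ee_rot: [3.138, 0.084, 0.0]
force: [-8.3, 2.4, 26.8]
width: 0.612
```

```bash
python3 - <<'E'
from h import *
st()
im=get_image("scene")[150:220,100:220]
cv2.imwrite("pics/c19.png",cv2.resize(im,None,fx=6,fy=6,interpolation=cv2.INTER_CUBIC))
E
```

```text
t 24.8 pos [ 0.5281 -0.1716 -0.0112] x [ 0.9986  0.0532 -0.    ] z [ 0.0001 -0.002  -1.    ] F [-8.2825  2.3588 26.7515] w 0.612 q [ 0.3272  0.6012 -0.1538  1.9409  0.1553  0.6102  0.1257]
```

View pics/c19.png

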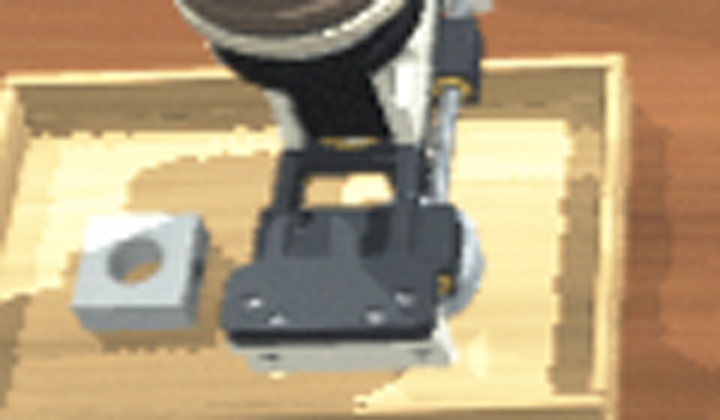

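The wheel is in contact with the floor (27 N, TCP z −0.011). One zero row to relax, then release and lift.

{"name": "play_rows", "arguments": {
  "rows": [
    [0,0,0,0,0,0,1],
    [0,0,0,0,0,0,-0.6],
    [0,0,0,0,0,0,-0.6],
    [0,0,0,0,0,0,-0.6],
    [0,0,0,0,0,0,-0.6]
  ]
}}

```text
clock: 25.35
position: [0.5286, -0.172, -0.0104]
ee_rot: [3.138, 0.083, 0.002]
force: [-0.4, 0.3, -0.8]
width: 0.795
```

{"name": "play_rows", "arguments": {
  "rows": [
    [0,0,-0.06,0,0,0,-0.6],
    [0,0,-0.2,0,0,0,-0.6],
    [0,0,-0.3,0,0,0,-0.6],
    [0,0,-0.3,0,0,0,-0.6],
    [0,0,-0.3,0,0,0,-0.6]
  ]
}}

```text
clock: 25.85
position: [0.5238, -0.1704, 0.1647]
ee_rot: [-3.138, -0.084, 0.018]
force: [1.7, 0.2, 0.4]
width: 0.797
```

{"name": "play_rows", "arguments": {
  "rows": [
    [0,0.3,-0.2,0,0,0,-0.6],
    [0,0.3,-0.1,0,0,0,-0.6],
    [0,0.3,0,0,0,0,-0.6],
    [0,0.3,0,0,0,0,-0.6],
    [0,0,0,0,0,0,-0.6]
  ]
}}

```text
clock: 26.35
position: [0.5385, -0.3508, 0.2219]
ee_rot: [3.136, 0.095, 0.008]
force: [-0.5, -0.4, 0.3]
width: 0.805
```

```bash
python3 - <<'E'
from h import *
st()
a=get_image("scene");b=get_image("top")
cv2.imwrite("pics/end_s.png",cv2.resize(a,(800,600),interpolation=cv2.INTER_CUBIC))
cv2.imwrite("pics/end_t.png",cv2.resize(b[130:290,270:470],None,fx=3.5,fy=3.5,interpolation=cv2.INTER_CUBIC))
E
```

```text
t 26.35 pos [ 0.5385 -0.3508  0.2219] x [0.9982 0.0605 0.0047] z [ 0.005  -0.0044 -1.    ] F [-0.5274 -0.3754  0.3405] w 0.805 q [ 0.5805  0.4548 -0.1307  1.5008  0.0637  1.1836  0.4998]
```

View pics/end_s.png

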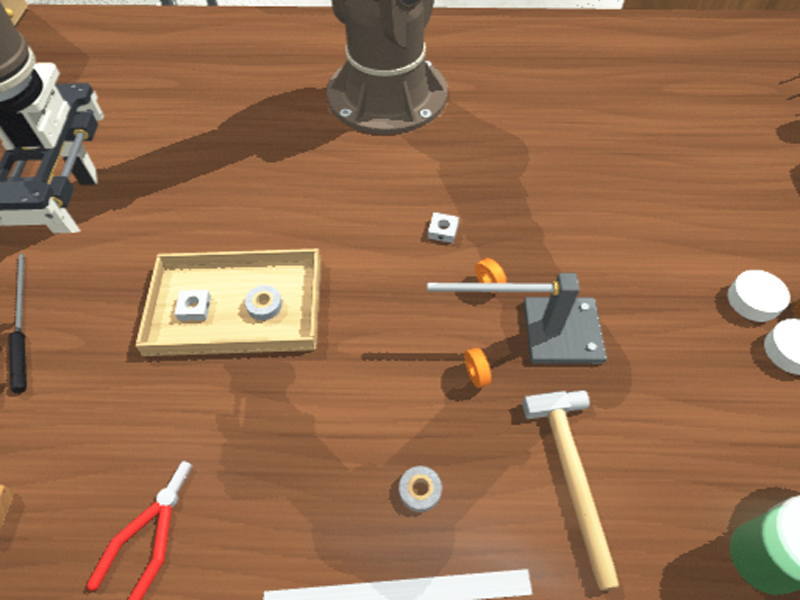

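View pics/end_t.png

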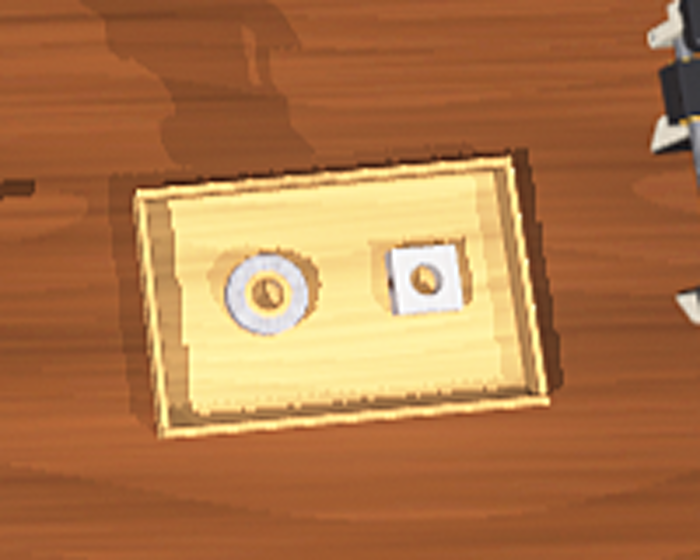

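Both parts lie flat in the tray: collar at scene (192,305), wheel at (263,302). The bar is empty, the spares and orange wheels haven't moved, and the robot is clear. Handing in.

```bash
python3 -c "
from cell import sign_off; print(sign_off())"
```

```text
the job is handed in; nothing more can be done
None
```

I slid the collar off the free end and laid it flat in the tray. I then moved the wheel along the bar, gripped it again from the end, slid it off and laid it flat beside the collar. The job was handed in at about 26.5 s of the 64 s allowed.

**Last checks:** the final pictures show both parts flat on the tray floor, about 60 mm apart. The bar is empty, the spares and orange wheels are where they were, and the gripper is open and clear. I took one final picture per camera, so I did not measure stillness over time.

**What disagreed or went less well:**
- **Finger length:** the real finger ends lie about 20 mm behind the reported TCP, contrary to the description. Both cameras showed this, and a test close in front of the collar touched nothing. I used the seen length from then on.
- **Contact force:** setting the collar down gave a brief 50 N spike at the wrist, and the wheel about 29 N. Both were through the gripped part or the fingertips and below the 120 N wrist limit. The collar was let go less than 1 mm above the floor, the wheel after it had touched the floor.

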